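# Clear the trimming board into the covered scrap bin

## Task

Clear the two scraps, the crumpled paper ball and the wooden offcut, off the green trimming board into the grey scrap bin: slide the bin's yellow cover open, put both scraps in, then slide the cover fully shut again. The scraps lie under the light bar, so reach in at a slant without bumping the bar, and leave the two ink tubs, the squeegee and the brass weight where they are.

Things in the scene. Friction and masses are not known exactly. Their poses are not given: they have to be found in the camera images.
- board: Fixed green trimming board, 320 (its x) x 520 (its y) x 12 mm thick. Origin: centre of its underside, on the work surface; z up. The scraps, the tubs, the weight and the squeegee stand on its top, 12 mm above the origin.
- light_bar: Fixed slim aluminium LED light bar that spans the board along the board's y axis on two thin posts: bar 16 mm wide (x) x 14 mm high x 520 mm long, its underside 148 mm above the board's top; posts of 14 mm diameter at y = +245 and -245 mm. Origin: on the board's top under the middle of the bar, 40 mm to +x of the board's centre; axes as the board's.
- paper_ball: Loose crumpled white paper ball, lumpy, about 40 mm across and 42 mm high, 20 g, on the board under the light bar (within 16 mm either side of the bar's line). Origin: centre of its underside.
- paper_center (a point): Centre of the paper ball, 21 mm above its underside.
- offcut: Loose pale wooden offcut, a stepped block 50 mm long (its x) x 30 mm wide (its y); 16 mm high, and 30 mm high over x = -25 to +5 mm; 40 g; on the board under the light bar, its x within 0.3 rad of the board's x axis. Origin: centre of the underside of the 50 x 30 mm foot.
- offcut_center (a point): Centre of the offcut, 15 mm above its underside.
- bin: Fixed grey steel scrap bin, open box 200 (its x) x 180 (its y) x 120 mm high, walls and floor 4 mm. Origin: centre of its underside, on the work surface; z up. Its yellow cover slides along the bin's +x, away from the robot.
- cover (a joint): How far the yellow sliding cover of the bin is open, in m: 0 = fully shut, 0.14 = fully open (the mouth is then open from bin x = -96 to +40 mm). It stays where it is left and takes about 2 N to slide.
- cover_knob (a point): Grip point of the black square knob on the cover, 22 x 22 mm and 36 mm high, its top 13 mm above this point and 163 mm above the work surface; the cover's sheet is 127 mm above the work surface. It moves with the cover; on the bin's centre line, at bin x = -78 mm when shut and +62 mm when fully open.
- tub_orange: Orange ink tub, loose, open, 68 mm wide at the rim and 55 mm high, on the board behind the light bar. Origin: centre of its underside. To be left alone.
- tub_pink: Pink ink tub, loose, same size and row as the orange one. Origin: centre of its underside. To be left alone.
- squeegee: Loose wooden squeegee lying on the front part of the board, 170 mm long (its y) x 72 mm x 24 mm high. Origin: centre of its wooden handle's underside. To be left alone.
- weight: Loose brass paperweight, a disc 36 mm across and 30 mm high with an 18 mm button 10 mm high on top, 250 g, in the row under the light bar with the scraps (any place in the row, 85 mm or more between centres). Origin: centre of its underside. To be left alone.

How it is judged:
By the outcome, as a careful person would: the job done as asked, in the order asked, and still so for the second after the job is handed in, with the robot touching nothing.
It also fails if it takes over 72 s, if anything falls off the work surface, if the arm or the gripper's body presses on something with over 40 N, if the wrist force passes 120 N, or if a joint passes its speed limit or range.

## Robot

A 7-joint arm with a two-finger parallel gripper is mounted at the origin on the work surface. World frame = base frame: x ahead of the robot, y to its left, z up, the work surface at z = 0. Lengths are in mm, angles in rad, forces in N, time in s.
With the tool pointing down it reaches from about 400 to 875 mm from the base axis. Payload 4.4 kg.
Tool frame: the origin (TCP) lies at the very end of the fingers, on their centre line; the grasp point (between the pads) lies 19 mm behind it; y points along the fingers, x is the direction in which the jaws open and shut, and the axes are right-handed (so a half turn about y gives the same grasp; the last joint's range is limited). The gripper opens to 85 mm and grips with 20 to 120 N. Pads are 22 mm wide; open, the fingers measure 114 mm over their backs; the gripper's body (76 mm by 85 mm) begins 54 mm behind the grasp point. The pads swing forward as they close: fully open they stand 13 mm farther back than shut.
Start: joints at [1.151, 0.628, 0.038, 1.517, -0.027, 0.996, -0.02], TCP at [225.23, -609.745, 231.313] pointing down, gripper open.
Joint ranges: [-3.06, 3.06], [-0.37, 2.12], [-1.25, 1.32], [0.18, 2.47], [-1.1, 4.24], [0.23, 1.98], [-2.94, 2.94]. Speed limits (rad/s): [2.57, 2.57, 3.14, 3.14, 3.14, 3.14, 3.14].

## Interface

Orientations are given as [roll, pitch, yaw] about the fixed x, y, z axes, in that order (R = Rz(yaw) Ry(pitch) Rx(roll)).
In Python, from cell import readout, eyes, finish_job gives the robot as it stands. The module is installed in compiled form; this text tells all that it offers.
- The arm moves only by the tool apply_moves, never from a script. Its argument "commands" is a list that holds one entry, the list of rows, each a list of 6 numbers: the shift along the tool's x, y, z in units of 0.04 m (1.0 is 0.04 m), then the turn, a rotation vector about the tool's x, y, z in units of 5 degrees (1.0 is 5 degrees). A call has 1 to 8 rows; each row shifts and turns the pose as measured when the row begins, along the tool's axes as they then stand; what a row does not reach is not made up. A row lasts 1/12 s, in which the tool goes at most 41.7 mm and 7.16 degrees, less where a joint would pass 70% of its speed; a pose out of reach is approached as far as the arm can. A call with a number of a shift or a turn outside -1 to 1 is refused whole. A call with a gripper value outside its range is refused whole. "claw" is the finger opening in mm, from 0 to 85.4, set as the call begins (left out, the last holds). The fingers move at their own pace and stop on an object; the grip force is fixed at half the most. Time passes only in rows, so rows that do not move let the fingers close. It gives the time, the measured TCP pose, the force and the opening at its end, in the units of the state.
- readout.read_state(): the state, without advancing time (a new reading comes with each control period).
- eyes.get_image(name): name is "scene" or "top" or "wrist"; returns a dict with "image" (480x640x3 uint8, red, green, blue), "mtx" (3x3 intrinsics, pixels), "rvec" (rotation vector, rad) and "tvec" (3), from world to camera coordinates, as OpenCV has them. Camera axes: x right, y down, z forward; pixel columns grow to the right and rows downward; lengths in mm; the calibration is good to about 2 mm. A picture is of the moment at which its call begins. There is no depth.
- finish_job(): hands the job in, once; it reports no verdict.
The state is a dict: "clock": time; "qpos": joint angles; "qd": joint speeds; "tau": joint torques, N m; "eef_pos": TCP position; "tool_rot": TCP orientation; "force": force on the tool from outside, world axes, zero at the start; "torque": the same for the moment, N m; "width": finger opening in mm.
Only numpy, scipy, OpenCV 4.12 (cv2) and the standard library are available. Lean on these libraries where they do the work, as an engineer would, in place of code of your own. Each camera call takes 0.05 s, during which the arm holds its last target. There are 200 camera calls.

## Working session

There is one attempt and no reset: what is moved stays moved. The work goes in short steps, Python scripts to look and compute and a tool call to move; the robot and the scene stay as the last step left them, time stands still between calls to the robot, and variables do not carry over. Pictures are saved under pics/ and viewed, about 8 in all and at most 12, crops included, and the job is handed in when it is done.

Besides the shell and the picture viewer there is one more tool, called as a command line: name --argument value ..., lists and objects as JSON in quotes. apply_moves: Moves the arm, as the interface text tells. Shifts and turns lie within -1 to 1; 1 stands for 0.04 m of shift or 5 degrees of turn. Its arguments: {"type":"object","properties":{"commands":{"type":"array"},"claw":{"type":"number"}},"required":["commands"]}

```bash
mkdir -p pics; cat > h.py <<'E'
import numpy as np, cv2
from scipy.spatial.transform import Rotation as R
from cell import readout, eyes, finish_job
def snap(cam,fn,crop=None,s=1):
    d=eyes.get_image(cam); im=d['image'][:,:,::-1]
    np.savez(fn.replace('.png','.npz'),**{k:d[k] for k in('mtx','rvec','tvec','image')})
    if crop: x0,y0,x1,y1=crop; im=im[y0:y1,x0:x1]
    if s!=1: im=cv2.resize(im,None,fx=s,fy=s,interpolation=cv2.INTER_CUBIC)
    cv2.imwrite(fn,im)
def px2w(d,u,v,z):
    Rm=cv2.Rodrigues(d['rvec'])[0]; t=np.ravel(d['tvec'])
    r=Rm.T@np.linalg.inv(d['mtx'])@np.array([u,v,1.]); c=-Rm.T@t
    return c+r*(z-c[2])/r[2]
def w2px(d,p):
    return cv2.projectPoints(np.array(p,float).reshape(-1,1,3),d['rvec'],d['tvec'],d['mtx'],None)[0].reshape(-1,2)
def st():
    s=readout.read_state(); return s
E
python3 - <<'E'
from h import *
snap('top','pics/top.png');snap('scene','pics/scene.png')
s=st();print(s)
for n in('top','scene'):
    d=np.load(f'pics/{n}.npz');Rm=cv2.Rodrigues(d['rvec'])[0];print(n,-Rm.T@np.ravel(d['tvec']),d['mtx'][0,0],Rm.round(2).tolist())
E
```

```text
{'clock': 0.1, 'qpos': array([ 1.1511691 ,  0.62927239,  0.03846462,  1.51824694, -0.02702271,
        0.99630713, -0.02001407]), 'qd': array([-1.24731950e-03, -2.72851662e-03, -4.79816775e-04, -1.95590990e-03,
        8.89527357e-05, -1.47927880e-03,  9.98137011e-05]), 'tau': array([ 4.13586458e-03, -5.64524066e+01,  1.23097077e+00, -1.93969899e+01,
        1.14084111e-02,  5.40619396e-03,  3.39804626e-05]), 'eef_pos': array([ 225.05155193, -609.20701477,  230.47598601]), 'tool_rot': array([-1.5708069 ,  0.0017154 , -1.21701113]), 'force': array([-0.06983201,  0.91296241,  0.42840173]), 'torque': array([0.02464867, 0.01556975, 0.05870674]), 'width': 85.45456750145851}
top [ 467.26117735    3.02698565 1124.82169045] 539.1618199337615 [[-0.02, -1.0, 0.01], [-1.0, 0.02, -0.08], [0.08, -0.01, -1.0]]
scene [1033.53820239 -184.93067014  843.09852072] 492.44222168049635 [[0.37, 0.93, 0.01], [0.76, -0.3, -0.57], [-0.53, 0.22, -0.82]]
```

View pics/top.png

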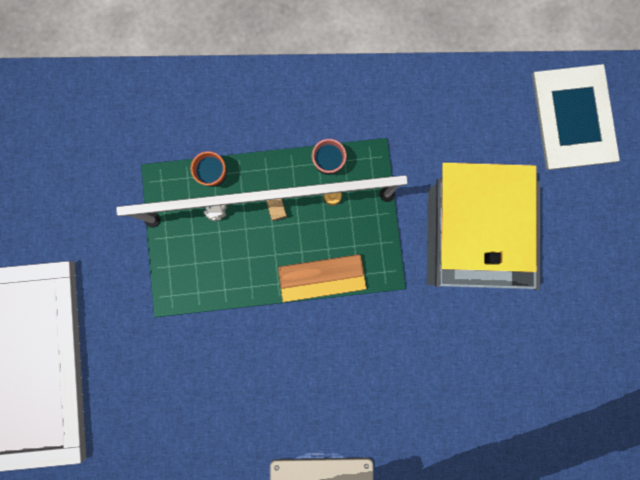

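View pics/scene.png

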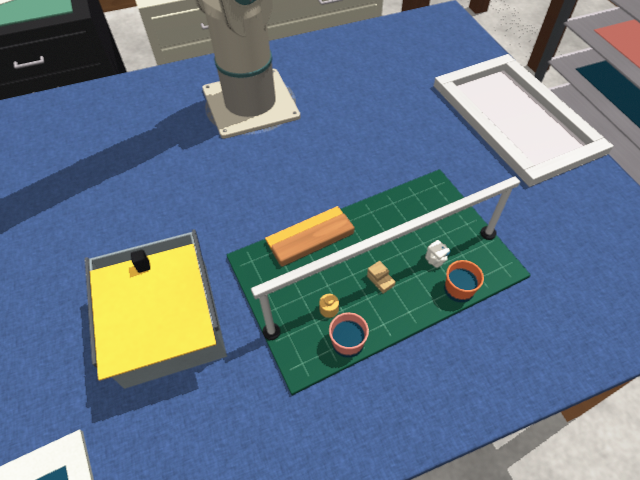

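The top view shows the bin at about (490,225) with its knob at (493,258). The scraps lie at the bar: ball (215,212), offcut (277,209), weight (333,197). In the scene view the ball is at (437,253), the offcut at (380,276) and the knob at (140,260). I'll enlarge both.

```bash
python3 - <<'E'
import cv2
a=cv2.imread('pics/top.png');b=cv2.imread('pics/scene.png')
t=cv2.resize(a[135:325,140:410],None,fx=2.9,fy=2.9,interpolation=3)
cv2.imwrite('pics/t2.png',t)
s=cv2.resize(b[215:325,295:495],None,fx=4,fy=4,interpolation=3);cv2.imwrite('pics/s2.png',s)
c=cv2.resize(a[150:300,420:550],None,fx=4,fy=4,interpolation=3);cv2.imwrite('pics/c2.png',c)
E
```

```text
(no output)
```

View pics/t2.png

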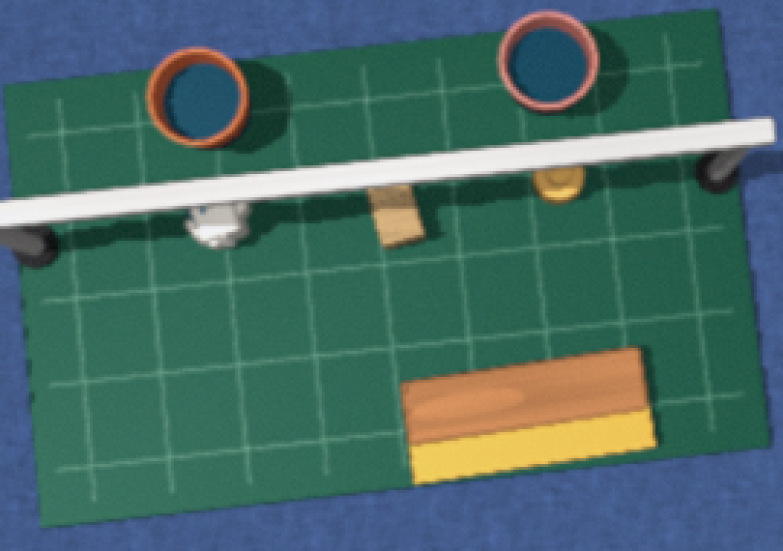

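View pics/s2.png

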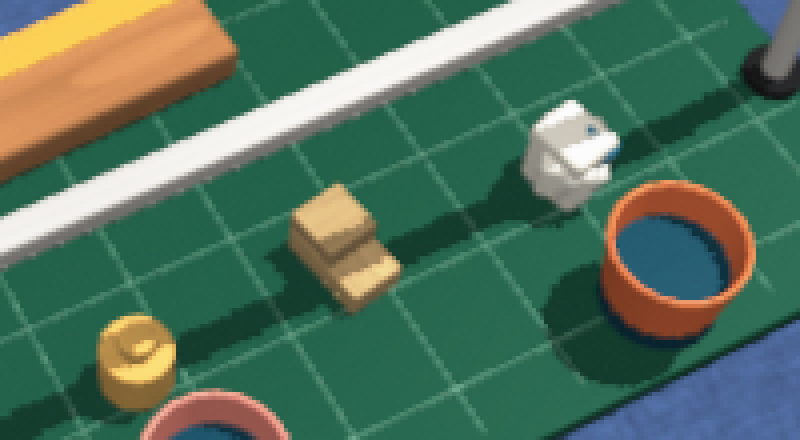

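View pics/c2.png

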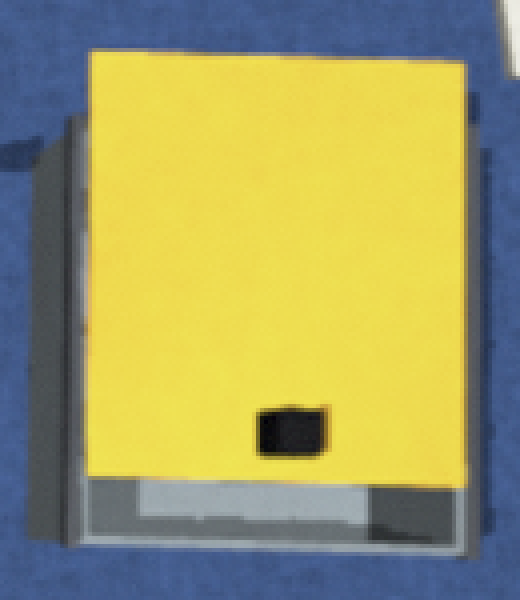

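```bash
cat > m.py <<'E'
from h import *
T=np.load('pics/top.npz');S=np.load('pics/scene.npz')
t=lambda u,v,z:px2w(T,140+u/2.9,135+v/2.9,z)[:2]
s=lambda u,v,z:px2w(S,295+u/4,215+v/4,z)[:2]
c=lambda u,v,z:px2w(T,420+u/4,150+v/4,z)[:2]
B=np.array([t(5,85,12),t(718,10,12),t(770,447,12),t(42,526,12)]);bc=B.mean(0)
e=(B[0]+B[3]-B[1]-B[2]);yaw=np.arctan2(-e[0],e[1]);print('board',B.round(),bc.round(1),'yaw',yaw, np.linalg.norm(B[0]-B[1]),np.linalg.norm(B[1]-B[2]))
Rb=np.array([[np.cos(yaw),-np.sin(yaw)],[np.sin(yaw),np.cos(yaw)]])
bl=lambda p:(Rb.T@(np.array(p)-bc)).round(1)
H=np.array([s(290,238,42),s(337,185,42),s(375,220,42),s(326,258,42)]);print('off high',H.round(),H.mean(0),bl(H.mean(0)))
print('low',s(400,268,28),s(350,303,28), 'edges',[np.linalg.norm(H[i]-H[(i+1)%4]).round() for i in range(4)])
print('top high near edge',t(381,246,42),t(425,237,42),t(370,200,42),t(410,190,42))
print('ball top scene',s(572,103,54),'mid',s(570,155,33),bl(s(570,155,33)),'bot',s(568,212,12))
print('ball top view',t(218,222,33),t(185,222,33)[1]-t(250,222,33)[1],'near edge',t(218,247,33))
print('weight',s(138,335,42),bl(s(138,335,42)))
print('tubs',bl(t(198,97,67)),bl(t(548,61,67)),'sq',[bl(t(*q,36)) for q in[(402,381),(640,348),(655,447),(412,485)]])
print('bar',bl(t(0,213,174)),bl(t(773,130,174)))
C=[c(90,543,120),c(458,553,120)];print('bin front inner',C)
print('cover front',c(88,477,127),c(465,487,127),'back',c(90,52,127),c(466,62,127))
print('knob top',c(303,432,163))
E
python3 m.py
```

```text
board [[ 708.  364.]
 [ 755. -151.]
 [ 439. -180.]
 [ 392.  335.]] [573.6  91.9] yaw 0.09171004283786659 517.4223961232713 316.96087797165694
off high [[606.  59.]
 [587.  93.]
 [612. 101.]
 [623.  71.]] [606.97787975  81.13795414] [ 32.3 -13.8]
low [633.48951724 105.95691521] [642.07516945  75.54815548] edges [np.float64(38.0), np.float64(26.0), np.float64(32.0), np.float64(20.0)]
top high near edge [583.59736986  91.97256735] [589.43061113  61.29885561] [615.96847424  99.36038211] [622.58111736  71.40262626]
ball top scene [592.71250179 216.31767383] mid [608.5066393  210.83848103] [ 45.7 115.2] bot [627.32439173 203.6944447 ]
ball top view [603.24685032 206.94162904] 45.58390789946722 near edge [585.59993783 206.94736082]
weight [628.16490541 -26.81408705] [  43.5 -123.2]
tubs [122.5 111.6] [ 122.  -129.5] sq [array([-84.7,  -5.5]), array([ -79.6, -172.6]), array([-148.9, -175.2]), array([-156.9,   -5.1])]
bar [ 39.9 219. ] [  40.6 -257.4]
bin front inner [array([ 447.27314773, -231.04888458]), array([ 439.92544197, -402.08176074])]
cover front [ 477.7875176  -229.53107248] [ 470.42459818 -403.96078635] back [ 676.905776   -237.26820801] [ 669.55111202 -414.0369585 ]
knob top [ 495.94123975 -317.95540645]
```

```bash
cat >> h.py <<'E'
from scipy.spatial.transform import Slerp
def tool(az,al=90):
    "fingers point to azimuth az (rad), al degrees below horizontal; jaws horizontal. returns R"
    a=np.radians(al); y=np.array([np.cos(a)*np.cos(az),np.cos(a)*np.sin(az),-np.sin(a)])
    x=np.array([np.sin(az),-np.cos(az),0]); return R.from_matrix(np.c_[x,y,np.cross(x,y)])
def plan(*wps,step=36,ang=4.6,p0=None):
    s=st(); p=np.array(s['eef_pos']) if p0 is None else p0[0]; r=R.from_euler('xyz',s['tool_rot']) if p0 is None else p0[1]
    rows=[]
    for q,rq in wps:
        q=np.array(q,float); rq=rq or r; dr=(rq*r.inv()).magnitude()*57.3
        n=max(1,int(np.ceil(max(np.linalg.norm(q-p)/step,dr/ang))))
        sl=Slerp([0,1],R.concatenate([r,rq])); cp,cr=p,r
        for i in range(1,n+1):
            tp=p+(q-p)*i/n; tr=sl(i/n)
            rows.append(np.r_[cr.inv().apply(tp-cp)/40,np.degrees((cr.inv()*tr).as_rotvec())/5].round(2)+0.0); cp,cr=tp,tr
        p,r=q,rq
    print('from',s['eef_pos'].round(1),s['tool_rot'].round(3),'w',round(s['width'],1),'t',s['clock'],len(rows))
    for i in range(0,len(rows),8): print('['+','.join(str(x.tolist()).replace(' ','') for x in rows[i:i+8])+']')
E
python3 - <<'E'
from h import *
plan(([495,-318,220],tool(-.043)))
E
```

```text
from [ 225.1 -609.2  230.5] [-1.571  0.002 -1.217] w 85.5 t 0.1 12
[[-0.37,0.02,0.74,0.0,0.38,0.0],[-0.4,0.02,0.72,0.0,0.38,0.0],[-0.42,0.02,0.71,0.0,0.38,0.0],[-0.45,0.02,0.7,0.0,0.38,0.0],[-0.47,0.02,0.68,0.0,0.38,0.0],[-0.49,0.02,0.67,0.0,0.38,0.0],[-0.51,0.02,0.65,0.0,0.38,0.0],[-0.53,0.02,0.63,0.0,0.38,0.0]]
[[-0.55,0.02,0.61,0.0,0.38,0.0],[-0.57,0.02,0.6,0.0,0.38,0.0],[-0.59,0.02,0.58,0.0,0.38,0.0],[-0.61,0.02,0.56,0.0,0.38,0.0]]
```

apply_moves --commands '[[[-0.37,0.02,0.74,0,0.38,0],[-0.4,0.02,0.72,0,0.38,0],[-0.42,0.02,0.71,0,0.38,0],[-0.45,0.02,0.7,0,0.38,0],[-0.47,0.02,0.68,0,0.38,0],[-0.49,0.02,0.67,0,0.38,0],[-0.51,0.02,0.65,0,0.38,0],[-0.53,0.02,0.63,0,0.38,0]]]' --claw 60

```text
clock: 0.77
eef_pos: [402.1, -416.5, 218.6]
tool_rot: [-1.581, 0.002, -1.515]
force: [0.7, 0.6, -0.4]
width: 59.8
```

apply_moves --commands '[[[-0.55,0.02,0.61,0,0.38,0],[-0.57,0.02,0.6,0,0.38,0],[-0.59,0.02,0.58,0,0.38,0],[-0.61,0.02,0.56,0,0.38,0]]]'

```text
clock: 1.1
eef_pos: [498.7, -317.1, 213.1]
tool_rot: [-1.584, 0.002, -1.654]
force: [0.8, -0.8, -0.0]
width: 59.9
```

```bash
python3 - <<'E'
from h import *
plan(([496,-318,220],tool(-.043)),([496,-318,136],None))
snap('wrist','pics/w1.png')
d=np.load('pics/w1.npz')
print(w2px(d,[[496,-318,163],[507,-318,163],[485,-318,163],[496,-307,163],[496,-329,163]]).round())
E
```

```text
from [ 498.7 -317.1  213.1] [-1.584  0.002 -1.654] w 59.9 t 1.1 4
[[0.03,-0.17,-0.07,0.15,-0.47,-0.03],[0.0,0.7,0.0,0.0,0.0,0.0],[0.0,0.7,0.0,0.0,0.0,0.0],[0.0,0.7,0.0,0.0,0.0,0.0]]
[[315. 268.]
 [313. 248.]
 [316. 287.]
 [294. 269.]
 [336. 266.]]
```

View pics/w1.png

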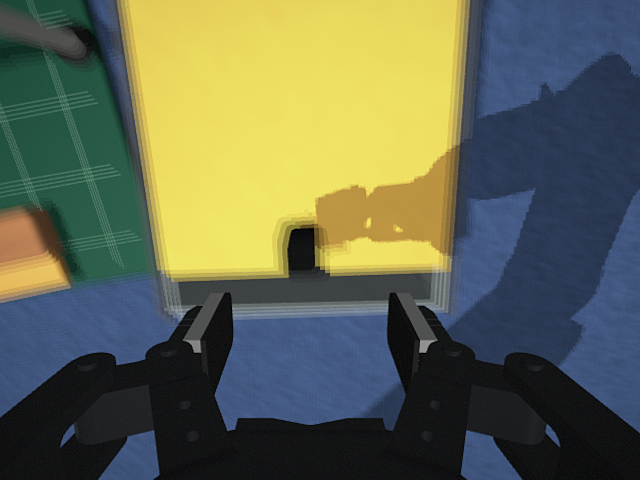

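The picture is smeared because the arm was still moving. The knob shows at about (302,250), against a predicted (315,268). I'll let the arm settle and look again.

apply_moves --commands '[[[0.03,-0.17,-0.07,0.15,-0.47,-0.03],[0,0,0,0,0,0],[0,0,0,0,0,0]]]'

```text
clock: 1.4
eef_pos: [506.2, -303.7, 217.5]
tool_rot: [-1.568, 0.009, -1.593]
force: [-0.5, 0.2, -0.7]
width: 59.8
```

```bash
python3 - <<'E'
from h import *
snap('wrist','pics/w2.png',(200,150,440,330),3)
d=np.load('pics/w2.npz')
print(((w2px(d,[[496,-318,163],[507,-307,163],[507,-329,163],[485,-307,163],[485,-329,163]])-[200,150])*3).round())
plan(([496,-318,136],tool(-.043)))
E
```

```text
[[420. 388.]
 [358. 331.]
 [482. 329.]
 [360. 445.]
 [481. 443.]]
from [ 506.  -304.1  217.6] [-1.568  0.009 -1.594] w 60.0 t 1.45 3
[[0.12,0.68,-0.08,-0.01,0.08,-0.03],[0.12,0.68,-0.08,-0.01,0.08,-0.03],[0.12,0.68,-0.08,-0.01,0.08,-0.03]]
```

View pics/w2.png

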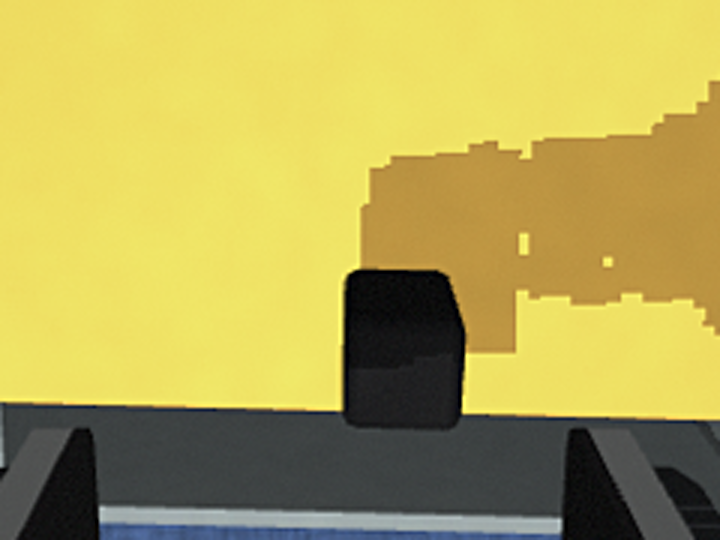

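```bash
python3 - <<'E'
from h import *
d=np.load('pics/w2.npz');Rm=cv2.Rodrigues(d['rvec'])[0];print(-Rm.T@np.ravel(d['tvec']),Rm.round(2).tolist(),st()['eef_pos'])
f=lambda p:((w2px(d,p)-[200,150])*3).round().tolist()
for c in([496,-318],[494,-312],[492,-313]):
  print(c,[f([[c[0]+a,c[1]+b,z] for a in(-11,11) for b in(-11,11)]) for z in(163,127)])
E
```

```text
[ 574.86384344 -305.30146253  359.92787131] [[-0.02, -1.0, -0.01], [-0.96, 0.02, 0.27], [-0.27, 0.02, -0.96]] [ 506.0107539  -304.11412997  217.59042728]
[496, -318] [[[481.0, 443.0], [360.0, 445.0], [482.0, 329.0], [358.0, 331.0]], [[461.0, 372.0], [357.0, 374.0], [462.0, 272.0], [355.0, 274.0]]]
[494, -312] [[[448.0, 454.0], [327.0, 456.0], [448.0, 340.0], [324.0, 342.0]], [[433.0, 381.0], [329.0, 383.0], [433.0, 282.0], [326.0, 284.0]]]
[492, -313] [[[453.0, 464.0], [333.0, 466.0], [454.0, 350.0], [330.0, 353.0]], [[437.0, 390.0], [334.0, 392.0], [438.0, 291.0], [332.0, 293.0]]]
```

The knob's top face runs from (345,325) to (463,428) in the crop. That puts it near (498,-316), within 3 mm of the first estimate. Going down to grip it.

```bash
python3 - <<'E'
from h import *
plan(([498,-316,139],tool(-.043)),step=24)
E
```

```text
from [ 506.  -304.1  217.6] [-1.568  0.009 -1.594] w 60.0 t 1.45 4
[[0.08,0.49,-0.05,-0.01,0.06,-0.03],[0.08,0.49,-0.05,-0.01,0.06,-0.03],[0.08,0.49,-0.05,-0.01,0.06,-0.03],[0.08,0.49,-0.05,-0.01,0.06,-0.03]]
```

apply_moves --commands '[[[0.08,0.5,-0.05,0,0.06,0],[0.08,0.5,-0.05,0,0.06,0],[0.08,0.4,-0.05,0,0.06,0],[0.04,0.2,-0.03,0,0,0],[0,0.1,0,0,0,0],[0,0,0,0,0,0],[0,0,0,0,0,0]]]'

```text
clock: 2.03
eef_pos: [494.8, -322.1, 147.3]
tool_rot: [-1.568, 0.005, -1.624]
force: [-0.9, 0.6, -0.3]
width: 60.0
```

apply_moves --commands '[[[-0.07,0.1,0.05,0,0,0],[-0.07,0.1,0.03,0,0,0],[0,0,0,0,0,0],[0,0,0,0,0,0]]]'

```text
clock: 2.37
eef_pos: [500.4, -316.7, 141.0]
tool_rot: [-1.564, 0.004, -1.624]
force: [0.4, -0.3, 0.5]
width: 59.9
```

apply_moves --commands '[[[0,0,0,0,0,0],[0,0,0,0,0,0],[0,0,0,0,0,0],[0,0,0,0,0,0],[0,0,0,0,0,0],[0,0,0,0,0,0]]]' --claw 10

```text
clock: 2.87
eef_pos: [501.4, -316.4, 142.0]
tool_rot: [-1.562, 0.003, -1.622]
force: [1.5, -0.9, -0.4]
width: 20.8
```

apply_moves --commands '[[[0,0,0.3,0,0,0],[0,0,0.4,0,0,0],[0,0,0.4,0,0,0],[0,0,0.4,0,0,0],[0,0,0.4,0,0,0],[0,0,0.3,0,0,0],[0,0,0.2,0,0,0],[0,0,0.1,0,0,0]]]'

```text
clock: 3.53
eef_pos: [598.3, -320.8, 142.0]
tool_rot: [-1.574, 0.006, -1.621]
force: [-1.7, 0.9, 1.8]
width: 20.8
```

apply_moves --commands '[[[0,0,0.12,0,0,0],[0,0,0.12,0,0,0],[0,0,0.12,0,0,0],[0,0,0.1,0,0,0]]]'

```text
clock: 3.87
eef_pos: [609.7, -321.3, 141.9]
tool_rot: [-1.59, 0.009, -1.623]
force: [-12.0, 3.0, 11.4]
width: 20.6
```

apply_moves --commands '[[[0,0,-0.03,0,0,0],[0,0,0,0,0,0],[0,0,0,0,0,0],[0,0,0,0,0,0],[0,0,0,0,0,0]]]' --claw 75

```text
clock: 4.28
eef_pos: [607.7, -321.5, 141.3]
tool_rot: [-1.591, 0.01, -1.626]
force: [-0.4, 0.2, -0.5]
width: 74.8
```

apply_moves --commands '[[[0,-0.5,0,0,0,0],[0,-0.8,0,0,0,0],[0,-0.8,0,0,0,0],[0,-0.5,0,0,0,0]]]'

```text
clock: 4.62
eef_pos: [607.1, -320.4, 241.6]
tool_rot: [-1.603, 0.016, -1.626]
force: [1.9, -0.4, -0.5]
width: 75.1
```

```bash
python3 - <<'E'
from h import *
print(st()['force'])
plan(([480,50,200],tool(.23,45)))
E
```

```text
[ 1.93972953 -0.38671399 -0.48716109]
from [ 607.1 -320.4  241.6] [-1.603  0.016 -1.626] w 75.1 t 4.6167 11
[[-0.82,0.12,-0.33,0.84,-0.29,0.1],[-0.83,0.1,-0.32,0.84,-0.29,0.1],[-0.84,0.09,-0.3,0.84,-0.29,0.1],[-0.84,0.07,-0.29,0.84,-0.29,0.1],[-0.85,0.06,-0.27,0.84,-0.29,0.1],[-0.86,0.05,-0.25,0.84,-0.29,0.1],[-0.86,0.03,-0.23,0.84,-0.29,0.1],[-0.87,0.03,-0.22,0.84,-0.29,0.1]]
[[-0.87,0.02,-0.19,0.84,-0.29,0.1],[-0.88,0.01,-0.17,0.84,-0.29,0.1],[-0.88,0.01,-0.15,0.84,-0.29,0.1]]
```

apply_moves --commands '[[[-0.82,0.1,-0.33,0.84,-0.29,0.1],[-0.83,0.1,-0.32,0.84,-0.29,0.1],[-0.84,0.09,-0.3,0.84,-0.29,0.1],[-0.84,0.07,-0.29,0.84,-0.29,0.1],[-0.85,0.06,-0.27,0.84,-0.29,0.1],[-0.86,0.05,-0.25,0.84,-0.29,0.1],[-0.86,0.03,-0.23,0.84,-0.29,0.1],[-0.87,0.03,-0.22,0.84,-0.29,0.1]]]'

```text
clock: 5.28
eef_pos: [551.0, -103.9, 231.6]
tool_rot: [-1.092, 0.038, -1.44]
force: [0.7, -0.4, -0.1]
width: 75.0
```

```bash
python3 - <<'E'
from h import *
print(st()['qpos'].round(2))
plan(([480,50,200],tool(.23,45)))
E
```

```text
[ 0.29  0.37 -0.04  2.18 -0.89  0.26 -0.36]
from [ 551.  -103.9  231.6] [-1.092  0.038 -1.44 ] w 75.0 t 5.2833 5
[[-0.8,0.05,-0.31,0.7,-0.24,0.06],[-0.81,0.04,-0.3,0.7,-0.24,0.06],[-0.81,0.02,-0.28,0.7,-0.24,0.06],[-0.82,0.01,-0.27,0.7,-0.24,0.06],[-0.83,0.0,-0.25,0.7,-0.24,0.06]]
```

```bash
python3 - <<'E'
from h import *
plan(([500,55,190],tool(.2,55)))
E
```

```text
from [ 551.  -103.9  231.6] [-1.092  0.038 -1.44 ] w 75.0 t 5.2833 5
[[-0.81,0.14,-0.24,0.3,-0.18,0.01],[-0.82,0.14,-0.23,0.3,-0.18,0.01],[-0.82,0.13,-0.22,0.3,-0.18,0.01],[-0.82,0.13,-0.21,0.3,-0.18,0.01],[-0.83,0.12,-0.2,0.3,-0.18,0.01]]
```

apply_moves --commands '[[[-0.81,0.14,-0.24,0.3,-0.18,0],[-0.82,0.14,-0.23,0.3,-0.18,0],[-0.82,0.13,-0.22,0.3,-0.18,0],[-0.82,0.13,-0.21,0.3,-0.18,0],[-0.6,0.12,-0.15,0.3,-0.18,0],[0,0,0,0,0,0],[0,0,0,0,0,0]]]'

```text
clock: 5.87
eef_pos: [517.2, 37.4, 262.2]
tool_rot: [-1.06, 0.023, -1.342]
force: [0.0, -0.4, 0.1]
width: 74.9
```

```bash
python3 - <<'E'
from h import *
print(st()['qpos'].round(2))
r=R.from_euler('xyz',st()['tool_rot']).as_matrix();print(r.round(2).tolist())
d=np.array([.98*np.cos(.96),.2*np.cos(.96),-np.sin(.96)])
snap('wrist','pics/w3.png')
plan(([510,60,150],tool(.2,55)))
E
```

```text
[-0.34  0.25  0.36  2.3  -1.1   0.23 -0.34]
[[0.23, 0.47, 0.85], [-0.97, 0.13, 0.19], [-0.02, -0.87, 0.49]]
from [517.1  37.6 262.1] [-1.061  0.024 -1.342] w 74.9 t 5.9167 4
[[-0.13,0.61,-0.35,0.29,0.03,-0.1],[-0.13,0.6,-0.37,0.29,0.03,-0.1],[-0.14,0.59,-0.38,0.29,0.03,-0.1],[-0.14,0.58,-0.4,0.29,0.03,-0.1]]
```

View pics/w3.png

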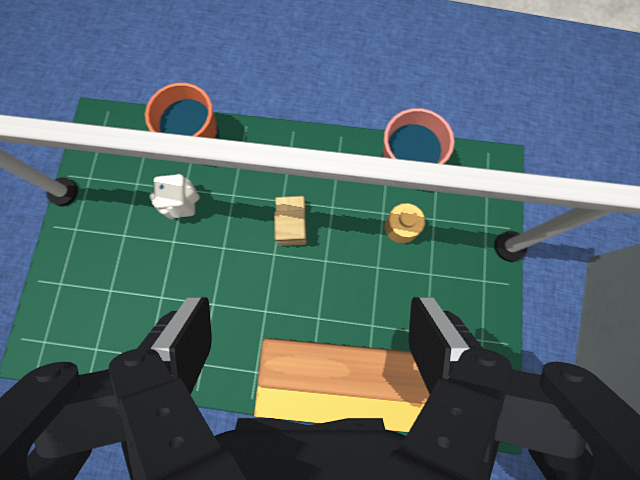

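The wrist view shows the offcut at (290,220), the ball at (175,195) and the weight at (406,222). q5 and q6 sit at their limits, so I'll fit the arm's kinematics to find a good branch.

```bash
cat > kin.py <<'E'
from h import *
from scipy.optimize import least_squares
D=[([1.1511691,.62927239,.03846462,1.51824694,-.02702271,.99630713,-.02001407],[225.05,-609.21,230.48],[-1.5708,.0017,-1.217])]
def fk(q,P):
    h,L1,L2,L3,a,b,c=P; s=P_s
    T=R.identity();p=np.array([0,0,h])
    T=R.from_euler('z',s[0]*q[0])*R.from_euler('y',s[1]*q[1])*R.from_euler('z',s[2]*q[2])
    p=p+T.apply([a,0,L1])
    T=T*R.from_euler('y',s[3]*q[3]); p=p+T.apply([-b,0,0])
    T=T*R.from_euler('z',s[4]*q[4]); p=p+T.apply([0,0,L2])
    T=T*R.from_euler('y',s[5]*q[5]); p=p+T.apply([c,0,0])
    T=T*R.from_euler('z',s[6]*q[6]); p=p+T.apply([0,0,L3])
    return p,T
P_s=[-1,1,-1,1,-1,1,-1]
LIM=np.array([[-3.06,3.06],[-.37,2.12],[-1.25,1.32],[.18,2.47],[-1.1,4.24],[.23,1.98],[-2.94,2.94]])
E
cat > f.py <<'E'
from kin import *; import kin,itertools
s=st();q3=s['qpos'];D.append((q3,s['eef_pos'],s['tool_rot']))
for sg in itertools.product([1,-1],repeat=3):
  kin.P_s=[-1,1,sg[0],1,sg[1],1,sg[2]]
  def res(P):
    o=[]
    Ms=[]
    for q,p,e in D:
      pp,T=fk(q,P);o+=list(pp-p);Ms.append((T,R.from_euler('xyz',e)))
    return np.array(o+list(np.array(P[4:])*.02))
  r=least_squares(res,[300,350,350,280,0,0,0])
  # tool axis compare
  print(sg,r.cost.round(2),r.x.round(1),[ (fk(q,r.x)[1].apply([0,0,1])-R.from_euler('xyz',e).apply([0,1,0])).round(3).tolist() for q,p,e in D],[ (fk(q,r.x)[1].inv()*R.from_euler('xyz',e)).as_rotvec().round(3).tolist() for q,p,e in D])
E
python3 f.py
```

```text
(1, 1, 1) 172.47 [-1894.3  1677.1  -339.6   288.7  -470.    710.5    61.9] [[-0.0, -0.0, 0.0], [-0.023, 0.064, -0.0]] [[0.142, -2.154, -2.153], [1.563, 0.226, 0.12]]
(1, 1, -1) 172.47 [-1894.3  1677.1  -339.6   288.7  -470.    710.5    61.9] [[-0.0, -0.0, 0.0], [-0.023, 0.064, -0.0]] [[0.1, -2.175, -2.174], [1.563, -0.307, -0.408]]
(1, -1, 1) 119.3 [-1724.2   751.2  -440.4  -657.9   243.3   707.8     9.6] [[0.041, 0.02, 0.001], [-0.283, 0.382, 0.035]] [[0.113, -2.12, -2.218], [1.518, -1.444, -1.686]]
(1, -1, -1) 119.3 [-1724.2   751.2  -440.4  -657.9   243.3   707.8     9.6] [[0.041, 0.02, 0.001], [-0.283, 0.382, 0.035]] [[0.072, -2.141, -2.24], [1.08, -2.111, -2.032]]
(-1, 1, 1) 13.64 [ 833.4  264.4  434.1  474.3  -12.7 -135.1 -214.2] [[-0.042, -0.017, 0.001], [-0.001, -0.411, 0.035]] [[0.076, -2.235, -2.136], [1.533, -0.558, 0.096]]
(-1, 1, -1) 13.64 [ 833.4  264.4  434.1  474.3  -12.7 -135.1 -214.2] [[-0.042, -0.017, 0.001], [-0.001, -0.411, 0.035]] [[0.031, -2.256, -2.156], [1.274, -1.044, -0.421]]
(-1, -1, 1) 58.84 [1427.7  117.3  819.   346.1  248.3 -421.9   77. ] [[-0.0, 0.0, 0.0], [-0.0, 0.0, -0.0]] [[0.044, -2.201, -2.201], [0.643, -1.832, -1.832]]
(-1, -1, -1) 58.84 [1427.7  117.3  819.   346.1  248.3 -421.9   77. ] [[-0.0, 0.0, 0.0], [-0.0, 0.0, 0.0]] [[-0.0, 2.221, 2.221], [-0.0, 2.221, 2.221]]
```

```bash
cat > f.py <<'E'
from kin import *
s=st();D.append((s['qpos'],s['eef_pos'],s['tool_rot']))
# tool rotation tool<-T const is [0,2.221,2.221]
for m in ([1,1,1,1,0,0,0],[1,1,1,1,0,0,1],[1,1,1,1,1,1,0]):
  m=np.array(m,bool)
  def full(x): P=np.zeros(7);P[m]=x;return P
  def res(x):
    P=full(x);return np.concatenate([fk(q,P)[0]-p for q,p,e in D]+[(x-np.array([300,400,400,280,0,0,0])[m])*.003])
  r=least_squares(res,np.array([300,400,400,280,0,0,0])[m]);print(m.astype(int),full(r.x).round(1),res(r.x).round(1))
E
python3 f.py
```

```text
[1 1 1 1 0 0 0] [389.4 510.  417.3 333.7   0.    0.    0. ] [ 24.8   9.8  10.2  -2.4  18.5 -10.2   0.3   0.3   0.1   0.2]
[1 1 1 1 0 0 1] [377.8 513.2 379.2 354.2   0.    0.  -29.3] [24.6 10.7  1.4  0.6 -1.  -1.4  0.2  0.3 -0.1  0.2 -0.1]
[1 1 1 1 1 1 0] [2089.9  264.3 1083.9  942.2  -52.3 -681.3    0. ] [ 1.6  0.7 -0.   0.  -0.2  0.   5.4 -0.4  2.1  2.  -0.2 -2. ]
```

```bash
sed -i 's/h,L1,L2,L3,a,b,c=P/h,L1,L2,L3,a,b,c,ya,yb=P/; s/T.apply(\[a,0,L1\])/T.apply([a,ya,L1])/; s/T.apply(\[0,0,L2\])/T.apply([0,yb,L2])/' kin.py
cat > f.py <<'E'
from kin import *
s=st();D.append((s['qpos'],s['eef_pos'],s['tool_rot']))
x0=np.array([285,420,314,330,0,0,0,12,12.])
for m in ([1,1,1,1,0,0,0,1,1],[1,1,1,1,0,0,1,1,1]):
  m=np.array(m,bool)
  def full(x): P=np.zeros(9);P[m]=x;return P
  def res(x):
    P=full(x);return np.concatenate([fk(q,P)[0]-p for q,p,e in D]+[(x-x0[m])*.003])
  r=least_squares(res,x0[m]);print(m.astype(int),full(r.x).round(1),res(r.x).round(1)[:6])
E
python3 f.py
```

```text
[1 1 1 1 0 0 0 1 1] [347.4 555.4 385.2 356.7   0.    0.    0.  -27.3  -0.6] [ 0.  0. -0. -0. -0. -0.]
[1 1 1 1 0 0 1 1 1] [344.4 556.  386.8 353.3   0.    0.    1.7 -29.2   1.3] [ 0.  0. -0. -0. -0. -0.]
```

```bash
cat >> kin.py <<'E'
P=np.array([347.4,555.4,385.2,356.7,0,0,0,-27.3,-.6])
C=R.from_rotvec([0,2.2214415,2.2214415])
def pose(q): p,T=fk(q,P); return p,T*C
def ik(p,r,seed,w=.01):
    lo,hi=LIM.T+np.array([[.05],[-.05]])
    seed=np.clip(seed,lo+1e-3,hi-1e-3)
    def f(q):
        pp,T=pose(q); return np.r_[(pp-p)/10,(r.inv()*T).as_rotvec()*20,w*(q-seed)]
    s=least_squares(f,seed,bounds=(lo,hi)); return s.x,np.linalg.norm(s.fun[:6])
E
python3 - <<'E'
from kin import *
print(pose([.29,.37,-.04,2.18,-.89,.26,-.36])[0])
flip=R.from_rotvec([0,np.pi,0])
for al in(45,50,55,60):
  for nm,g,az in(('off',[602,80,36],.2),('ball',[606,208,36],.25)):
    r0=tool(az,al);d=r0.apply([0,1,0]);
    for back in(0,130):
      p=np.array(g)+(19-back)*d
      for k,(r,sd) in {'A':(r0,[-.2,.6,0,1.8,0,.3,0]),'B':(r0*flip,[-.2,.8,0,2.1,3.14,.6,0]),'Bn':(r0,[-.2,.8,0,2.1,3.14,.6,2.8])}.items():
        q,e=ik(p,r,sd);print(al,nm,back,k,round(e,2),q.round(2))
E
```

```text
[553.19361897 -96.04562176 227.69475539]
45 off 0 A 10.84 [-0.21  0.8   0.17  1.94 -1.05  0.28 -0.44]
45 off 0 B 0.0 [ 0.2   1.05 -0.52  2.4   2.88  1.07 -1.04]
45 off 0 Bn 0.0 [ 0.12  1.03 -0.4   2.4   2.95  1.05  1.99]
45 off 130 A 10.24 [-0.24  0.53  0.22  2.18 -1.05  0.28 -0.4 ]
45 off 130 B 4.91 [-0.78  1.06  1.19  2.42  4.19  1.16 -2.67]
45 off 130 Bn 4.91 [-0.78  1.06  1.19  2.42  4.19  1.16  0.47]
45 ball 0 A 10.14 [-0.8   0.91  0.54  1.88 -1.05  0.28 -0.87]
45 ball 0 B 0.0 [-0.07  1.04 -0.53  2.32  2.69  1.06 -1.08]
45 ball 0 Bn 0.0 [-0.15  1.01 -0.42  2.32  2.74  1.02  1.96]
45 ball 130 A 9.67 [-0.96  0.68  0.68  2.12 -1.05  0.28 -0.83]
45 ball 130 B 3.15 [-1.17  1.14  1.2   2.42  3.97  1.01 -2.89]
45 ball 130 Bn 3.15 [-1.19  1.19  1.27  2.42  4.01  1.08  0.19]
50 off 0 A 9.24 [-0.27  0.81  0.22  1.94 -1.05  0.28 -0.48]
50 off 0 B 0.0 [ 0.19  0.98 -0.5   2.35  2.81  0.89 -1.02]
50 off 0 Bn 0.0 [ 0.11  0.96 -0.39  2.35  2.88  0.86  2.01]
50 off 130 A 8.32 [-0.32  0.54  0.29  2.17 -1.05  0.28 -0.44]
50 off 130 B 3.02 [-0.81  1.02  1.17  2.42  4.19  1.09 -2.69]
50 off 130 Bn 3
[... 1188 characters left out ...]
8  1.95 -1.05  0.28 -0.52]
60 off 0 B 0.0 [ 0.13  0.88 -0.43  2.24  2.61  0.54 -0.9 ]
60 off 0 Bn 0.0 [ 0.07  0.87 -0.34  2.24  2.72  0.51  2.11]
60 off 130 A 4.49 [-0.41  0.56  0.37  2.15 -1.05  0.28 -0.49]
60 off 130 B 0.0 [ 0.13  0.58 -0.4   2.38  2.56  0.36 -0.93]
60 off 130 Bn 0.0 [ 0.07  0.57 -0.32  2.38  2.69  0.34  2.08]
60 ball 0 A 5.32 [-0.68  0.89  0.43  1.89 -1.05  0.28 -0.77]
60 ball 0 B 0.0 [-0.15  0.88 -0.4   2.15  2.41  0.52 -0.89]
60 ball 0 Bn 0.0 [-0.21  0.87 -0.3   2.15  2.51  0.48  2.12]
60 ball 130 A 3.94 [-0.81  0.64  0.55  2.09 -1.05  0.28 -0.74]
60 ball 130 B 0.0 [-0.23  0.59 -0.3   2.29  2.31  0.35 -0.89]
60 ball 130 Bn 0.0 [-0.3   0.58 -0.2   2.29  2.43  0.32  2.12]
```

```bash
cat >> kin.py <<'E'
flip=R.from_rotvec([0,np.pi,0])
def jplan(*qs,n=8,ang=4.8,step=32,jmax=.15):
    "joint path from the measured pose; prints first n rows as cartesian increments"
    s=st(); q0=np.array(s['qpos']); pm=np.array(s['eef_pos']); rm=R.from_euler('xyz',s['tool_rot'])
    print('q',q0.round(2),'p',pm.round(),'t',round(s['clock'],2),'f',s['force'].round(1))
    p0,r0=pose(q0); rows=[];tr=[]; cur=q0
    for q in qs:
        q=np.array(q,float)
        while np.abs(q-cur).max()>1e-3:
            d=q-cur; lam=min(1,jmax/np.abs(d).max()); p1,r1=pose(cur)
            while True:
                p2,r2=pose(cur+lam*d)
                if np.linalg.norm(p2-p1)<=step and (r1.inv()*r2).magnitude()*57.3<=ang: break
                lam*=.9
            rows.append(np.r_[r1.inv().apply(p2-p1)/40,np.degrees((r1.inv()*r2).as_rotvec())/5].round(2)+0.); cur=cur+lam*d
            tr.append(p2-p0+pm)
    print(len(rows),'rows; tcp path',[t.round().astype(int).tolist() for t in tr[::4]], 'minz',min(t[2] for t in tr).round())
    print('['+','.join(str(x.tolist()).replace(' ','') for x in rows[:n])+']')
def ikg(g,az,al,back,seed=(0,.7,-.4,2.3,2.6,.5,-.95)):
    r=tool(az,al)*flip; d=r.apply([0,1,0]); return ik(np.array(g,float)+(19-back)*d,r,seed)
E
python3 - <<'E'
from kin import *
mid=[-.1,.3,-.05,2.0,.8,.45,-.65]
q,e=ikg([602,80,36],.2,60,130);print(q.round(2),e)
print(pose(mid)[0],pose(q)[0])
jplan(mid,q)
for x in(610,540,470):
  for al in(60,65): print(x,al,*[a.round(2) for a in ikg([x-6,-320,154],-.043,al,0,(.6,.7,-.4,2.3,2.6,.5,-.95))])
E
```

```text
[ 0.11  0.57 -0.38  2.38  2.59  0.36 -0.96] 1.768631488845746e-06
[632.83688295 -46.03213494 325.22444392] [547.60630492  68.97385608 132.12881269]
q [-0.34  0.25  0.35  2.3  -1.1   0.23 -0.34] p [517.  38. 262.] t 5.92 f [0.1 1.1 0.1]
43 rows; tcp path [[518, 41, 262], [521, 45, 260], [530, 34, 261], [548, 12, 269], [581, -16, 288], [628, -44, 321], [630, -57, 297], [628, -54, 260], [620, -33, 222], [600, 5, 182], [563, 53, 143]] minz 132.0
[[-0.08,0.03,0.03,-0.14,-0.9,0.08],[-0.05,0.03,0.03,-0.15,-0.89,0.07],[-0.03,0.02,0.02,-0.16,-0.89,0.05],[0.0,0.02,0.02,-0.16,-0.89,0.03],[0.02,0.02,0.01,-0.17,-0.88,0.01],[0.05,0.01,0.0,-0.17,-0.88,-0.01],[0.07,0.01,0.0,-0.18,-0.87,-0.03],[0.1,0.01,-0.01,-0.19,-0.87,-0.05]]
610 60 [ 1.18  0.87 -1.    1.96  1.42  0.44  0.82] 0.0
610 65 [ 1.22  0.96 -1.17  1.89  1.32  0.69  0.94] 0.0
540 60 [ 0.69  0.63 -0.07  2.16  4.19  0.28 -2.07] 1.18
540 65 [ 1.31  0.87 -1.12  2.04  1.35  0.56  0.9 ] 0.0
470 60 [ 0.85  0.59 -0.15  2.26  4.19  0.28 -1.96] 0.63
470 65 [ 1.39  0.77 -1.04  2.18  1.38  0.41  0.89] 0.0
```

```bash
cat > w.py <<'E'
from kin import *
hi,e=ik(np.array([540.,60,260]),tool(.2,68)*flip,(0,.4,-.3,2.3,2.5,.35,-.9))
pre,e2=ikg([602,80,36],.2,60,130)
mid=[-.05,.2,0,2.15,.8,.35,-.65]
E
python3 - <<'E'
from w import *
print(hi.round(2),e,pre.round(2),e2)
jplan(mid,hi,pre)
E
```

```text
[ 0.71  0.48 -1.2   2.14  0.96  0.62  0.66] 4.423023623126788e-05 [ 0.11  0.57 -0.38  2.38  2.59  0.36 -0.96] 1.768631488845746e-06
q [-0.34  0.25  0.35  2.3  -1.1   0.23 -0.34] p [517.  38. 262.] t 5.92 f [0.1 1.1 0.1]
52 rows; tcp path [[515, 37, 262], [508, 25, 261], [509, 1, 266], [522, -33, 279], [548, -69, 305], [567, -80, 317], [562, -53, 287], [556, -24, 263], [549, 6, 248], [543, 34, 246], [540, 60, 260], [586, 29, 215], [585, 48, 171]] minz 132.0
[[0.0,-0.02,-0.06,-0.16,-0.93,0.02],[0.02,-0.02,-0.06,-0.16,-0.93,0.0],[0.04,-0.02,-0.06,-0.17,-0.93,-0.01],[0.06,-0.03,-0.07,-0.17,-0.93,-0.03],[0.08,-0.03,-0.07,-0.17,-0.92,-0.05],[0.1,-0.03,-0.08,-0.18,-0.92,-0.07],[0.12,-0.03,-0.08,-0.18,-0.92,-0.09],[0.13,-0.04,-0.09,-0.19,-0.92,-0.11]]
```

apply_moves --commands '[[[0,-0.02,-0.06,-0.16,-0.93,0.02],[0.02,-0.02,-0.06,-0.16,-0.93,0],[0.04,-0.02,-0.06,-0.17,-0.93,0],[0.06,-0.03,-0.07,-0.17,-0.93,-0.03],[0.08,-0.03,-0.07,-0.17,-0.92,-0.05],[0.1,-0.03,-0.08,-0.18,-0.92,-0.07],[0.12,-0.03,-0.08,-0.18,-0.92,-0.09],[0.13,-0.04,-0.09,-0.19,-0.92,-0.11]]]'

```text
clock: 6.58
eef_pos: [510.1, -8.3, 263.6]
tool_rot: [-1.267, -0.282, -0.758]
force: [-0.5, 0.5, -0.2]
width: 75.0
```

```bash
sed -i 's/^hi,e=.*/hi=np.array([.08,.3,-.3,2.38,2.5,.36,-.95])/' w.py
python3 - <<'E'
from w import *
print(pose(hi)[0].round(),pose(hi)[1].apply([0,1,0]).round(2))
jplan(mid,hi,pre)
E
```

```text
[583.  24. 278.] [ 0.69 -0.01 -0.72]
q [-0.43  0.26  0.51  2.23 -0.59  0.32 -0.15] p [510.  -8. 264.] t 6.58 f [-0.5  0.5 -0.2]
38 rows; tcp path [[508, -14, 263], [514, -42, 271], [543, -73, 299], [570, -88, 322], [574, -90, 313], [583, -76, 305], [590, -47, 297], [590, -3, 285], [581, 34, 249], [551, 69, 135]] minz 132.0
[[0.05,-0.01,-0.13,-0.25,-0.88,0.0],[0.08,-0.02,-0.13,-0.25,-0.88,-0.04],[0.12,-0.03,-0.13,-0.24,-0.88,-0.08],[0.15,-0.04,-0.13,-0.24,-0.88,-0.12],[0.19,-0.04,-0.13,-0.24,-0.87,-0.17],[0.22,-0.05,-0.14,-0.24,-0.87,-0.21],[0.26,-0.06,-0.14,-0.25,-0.86,-0.25],[0.29,-0.06,-0.15,-0.25,-0.85,-0.29]]
```

apply_moves --commands '[[[0.05,0,-0.13,-0.25,-0.88,0],[0.08,-0.02,-0.13,-0.25,-0.88,-0.04],[0.12,-0.03,-0.13,-0.24,-0.88,-0.08],[0.15,-0.04,-0.13,-0.24,-0.88,-0.12],[0.19,-0.04,-0.13,-0.24,-0.87,-0.17],[0.22,-0.05,-0.14,-0.24,-0.87,-0.21],[0.26,-0.06,-0.14,-0.25,-0.86,-0.25],[0.29,-0.06,-0.15,-0.25,-0.85,-0.29]]]'

```text
clock: 7.25
eef_pos: [534.8, -88.1, 289.6]
tool_rot: [-1.694, -0.452, -0.116]
force: [0.3, 0.7, 0.7]
width: 75.4
```

```bash
python3 - <<'E'
from w import *
jplan(mid,hi,pre)
jplan(hi,pre)
E
```

```text
q [-0.54  0.28  0.68  2.17 -0.12  0.31  0.05] p [535. -88. 290.] t 7.25 f [0.3 0.7 0.7]
33 rows; tcp path [[534, -87, 287], [558, -86, 309], [572, -88, 318], [578, -86, 310], [587, -68, 303], [593, -35, 293], [590, 12, 281], [578, 44, 219], [551, 73, 131]] minz 131.0
[[-0.03,0.04,0.02,-0.06,-0.47,0.09],[0.06,0.0,0.01,-0.08,-0.47,-0.02],[0.15,-0.04,0.0,-0.11,-0.46,-0.14],[0.23,-0.08,-0.01,-0.13,-0.45,-0.26],[0.32,-0.12,-0.02,-0.14,-0.44,-0.37],[0.41,-0.15,-0.02,-0.15,-0.43,-0.48],[0.08,-0.03,0.0,-0.03,-0.07,-0.09],[-0.05,0.07,-0.04,-0.17,-0.89,-0.05]]
q [-0.54  0.28  0.68  2.17 -0.12  0.31  0.05] p [535. -88. 290.] t 7.25 f [0.3 0.7 0.7]
30 rows; tcp path [[528, -92, 283], [511, -107, 265], [515, -117, 259], [536, -107, 261], [562, -74, 266], [582, -17, 272], [583, 36, 248], [552, 71, 134]] minz 131.0
[[-0.22,0.09,-0.1,-0.22,-0.82,0.2],[-0.19,0.09,-0.09,-0.22,-0.83,0.17],[-0.16,0.08,-0.08,-0.21,-0.83,0.14],[-0.13,0.08,-0.07,-0.21,-0.84,0.11],[-0.1,0.07,-0.06,-0.2,-0.84,0.07],[-0.07,0.07,-0.06,-0.22,-0.93,0.04],[-0.03,0.06,-0.05,-0.21,-0.93,-0.01],[0.01,0.06,-0.04,-0.21,-0.93,-0.05]]
```

apply_moves --commands '[[[-0.22,0.09,-0.1,-0.22,-0.82,0.2],[-0.19,0.09,-0.09,-0.22,-0.83,0.17],[-0.16,0.08,-0.08,-0.21,-0.83,0.14],[-0.13,0.08,-0.07,-0.21,-0.84,0.11],[-0.1,0.07,-0.06,-0.2,-0.84,0.07],[-0.07,0.07,-0.06,-0.22,-0.93,0.04],[-0.03,0.06,-0.05,-0.21,-0.93,0],[0,0.06,-0.04,-0.21,-0.93,-0.05]]]'

```text
clock: 7.92
eef_pos: [511.3, -137.1, 260.0]
tool_rot: [-2.048, -0.201, 0.463]
force: [-0.8, -0.6, 0.3]
width: 74.9
```

```bash
python3 - <<'E'
from w import *
jplan(hi,pre)
E
```

```text
q [-0.55  0.35  0.7   2.24  0.38  0.23  0.13] p [ 511. -137.  260.] t 7.92 f [-0.8 -0.6  0.3]
23 rows; tcp path [[508, -136, 254], [512, -128, 242], [540, -98, 245], [572, -38, 259], [587, 29, 276], [563, 63, 161]] minz 130.0
[[-0.09,0.09,0.11,-0.01,-0.87,0.11],[-0.04,0.08,0.09,-0.04,-0.87,0.05],[0.01,0.06,0.07,-0.07,-0.86,-0.01],[0.07,0.05,0.05,-0.1,-0.86,-0.07],[0.12,0.03,0.03,-0.13,-0.85,-0.13],[0.17,0.02,0.0,-0.16,-0.84,-0.19],[0.23,0.0,-0.02,-0.19,-0.83,-0.25],[0.28,-0.01,-0.05,-0.22,-0.82,-0.31]]
```

```bash
python3 - <<'E'
from w import *
hi[5]=.5; hi[2]=.2; hi[0]=-.25
jplan([-.4,.33,.45,2.3,1.2,.42,-.2],hi,pre)
E
```

```text
q [-0.55  0.35  0.7   2.24  0.38  0.23  0.13] p [ 511. -137.  260.] t 7.92 f [-0.8 -0.6  0.3]
26 rows; tcp path [[502, -142, 256], [480, -172, 256], [512, -187, 280], [572, -152, 308], [609, -91, 323], [596, -20, 224], [560, 59, 141]] minz 130.0
[[-0.28,0.04,0.03,-0.07,-0.8,0.33],[-0.28,0.04,-0.01,-0.14,-0.89,0.33],[-0.24,0.03,-0.06,-0.2,-0.88,0.29],[-0.2,0.03,-0.1,-0.26,-0.88,0.25],[-0.16,0.02,-0.15,-0.32,-0.87,0.21],[-0.11,0.01,-0.19,-0.38,-0.85,0.16],[-0.06,0.0,-0.19,-0.36,-0.69,0.09],[0.13,-0.02,-0.35,-0.58,-0.67,-0.16]]
```

apply_moves --commands '[[[-0.28,0.04,0.03,-0.07,-0.8,0.33],[-0.28,0.04,0,-0.14,-0.89,0.33],[-0.24,0.03,-0.06,-0.2,-0.88,0.29],[-0.2,0.03,-0.1,-0.26,-0.88,0.25],[-0.16,0.02,-0.15,-0.32,-0.87,0.21],[-0.11,0,-0.19,-0.38,-0.85,0.16],[-0.06,0,-0.19,-0.36,-0.69,0.09],[0.13,-0.02,-0.35,-0.58,-0.67,-0.16]]]'

```text
clock: 8.58
eef_pos: [488.8, -205.0, 268.4]
tool_rot: [-2.226, 0.226, 0.856]
force: [-0.0, 0.2, -0.6]
width: 74.6
```

```bash
python3 - <<'E'
from w import *
hi[5]=.45; hi[2]=.2; hi[0]=-.25
jplan(hi,pre)
E
```

```text
q [-0.63  0.42  0.83  2.31  1.18  0.24 -0.1 ] p [ 489. -205.  268.] t 8.58 f [-0.   0.2 -0.6]
18 rows; tcp path [[494, -202, 266], [542, -168, 276], [597, -92, 304], [594, -25, 231], [563, 55, 144]] minz 129.0
[[0.14,0.04,-0.03,-0.17,-0.68,-0.13],[0.21,0.01,-0.11,-0.27,-0.66,-0.21],[0.27,-0.01,-0.18,-0.36,-0.63,-0.29],[0.34,-0.04,-0.25,-0.45,-0.6,-0.38],[0.41,-0.07,-0.31,-0.52,-0.57,-0.47],[0.43,-0.08,-0.33,-0.52,-0.48,-0.49],[0.49,-0.1,-0.37,-0.57,-0.45,-0.56],[0.49,-0.11,-0.36,-0.54,-0.38,-0.57]]
```

apply_moves --commands '[[[0.14,0.04,-0.03,-0.17,-0.68,-0.13],[0.21,0,-0.11,-0.27,-0.66,-0.21],[0.27,0,-0.18,-0.36,-0.63,-0.29],[0.34,-0.04,-0.25,-0.45,-0.6,-0.38],[0.41,-0.07,-0.31,-0.52,-0.57,-0.47],[0.43,-0.08,-0.33,-0.52,-0.48,-0.49],[0.49,-0.1,-0.37,-0.57,-0.45,-0.56],[0.49,-0.11,-0.36,-0.54,-0.38,-0.57]]]'

```text
clock: 9.25
eef_pos: [585.4, -131.2, 293.6]
tool_rot: [-2.384, 0.276, 1.338]
force: [-0.5, -0.5, -0.6]
width: 75.2
```

```bash
python3 - <<'E'
from w import *
s=st(); q=s['qpos']; print(q.round(2), pose(q)[0]-s['eef_pos'])
print(R.from_euler('xyz',s['tool_rot']).as_matrix().round(2).tolist())
plan(([540,62,180],tool(.2,60)*flip))
print(ikg([602,80,36],.2,60,100,q),ikg([602,80,36],.2,60,0,q))
E
```

```text
[-0.29  0.34  0.31  2.35  2.37  0.41 -0.88] [ 1.52415208 -2.8610475   1.68229051]
[[0.22, 0.66, -0.71], [0.94, -0.35, -0.03], [-0.27, -0.66, -0.7]]
from [ 585.4 -131.2  293.6] [-2.384  0.276  1.338] w 75.2 t 9.25 7
[[0.72,-0.08,0.38,0.37,-0.28,-0.79],[0.73,-0.02,0.36,0.37,-0.28,-0.79],[0.74,0.04,0.34,0.37,-0.28,-0.79],[0.74,0.1,0.32,0.37,-0.28,-0.79],[0.74,0.17,0.3,0.37,-0.28,-0.79],[0.74,0.23,0.27,0.37,-0.28,-0.79],[0.72,0.28,0.25,0.37,-0.28,-0.79]]
(array([ 0.04716144,  0.63844541, -0.29824121,  2.35327614,  2.73594611,
        0.38751899, -1.09922789]), np.float64(1.291209818632104e-05)) (array([ 0.03147203,  0.86034802, -0.28733701,  2.23774679,  2.78377718,
        0.49379993, -1.10807421]), np.float64(1.1110064305559076e-05))
```

apply_moves --commands '[[[0.72,-0.08,0.38,0.37,-0.28,-0.79],[0.73,-0.02,0.36,0.37,-0.28,-0.79],[0.74,0.04,0.34,0.37,-0.28,-0.79],[0.74,0.1,0.32,0.37,-0.28,-0.79],[0.74,0.17,0.3,0.37,-0.28,-0.79],[0.6,0.23,0.27,0.37,-0.28,-0.79],[0.3,0.2,0.15,0.2,-0.1,-0.4]]]'

```text
clock: 9.83
eef_pos: [546.9, 29.5, 189.0]
tool_rot: [-2.112, 0.012, 1.725]
force: [0.1, 0.7, -0.1]
width: 75.2
```

apply_moves --commands '[[[0,0,0,0,0,0],[0,0,0,0,0,0]]]'

```text
clock: 10.0
eef_pos: [547.3, 25.3, 187.4]
tool_rot: [-2.109, 0.006, 1.716]
force: [-0.1, 0.6, 1.1]
width: 75.3
```

```bash
python3 - <<'E'
from w import *
s=st(); print(s['qpos'].round(2)); snap('wrist','pics/w4.png')
d=np.load('pics/w4.npz');Rm=cv2.Rodrigues(d['rvec'])[0];print(-Rm.T@np.ravel(d['tvec']))
plan(([540,62,150],tool(.2,60)*flip))
ax=np.array([np.cos(.23),np.sin(.23)]);ay=np.array([-ax[1],ax[0]]);c=np.array([602,80])
print(w2px(d,[[*(c+a*15*ax+b*15*ay),42] for a,b in((-1,-1),(-1,1),(1,1),(1,-1))]).round(), w2px(d,[[606,208,54],[606,208,33],[606,188,33],[606,228,33]]).round())
E
```

```text
[ 0.24  0.45 -0.43  2.34  2.33  0.23 -0.68]
[414.49536587   7.78277851 273.54777231]
from [547.3  24.8 187.4] [-2.109  0.007  1.715] w 75.2 t 10.05 2
[[0.48,0.39,0.26,0.08,-0.25,-0.2],[0.48,0.4,0.24,0.08,-0.25,-0.2]]
[[349. 178.]
 [390. 176.]
 [388. 206.]
 [350. 208.]] [[527. 225.]
 [518. 207.]
 [495. 204.]
 [541. 210.]]
```

View pics/w4.png

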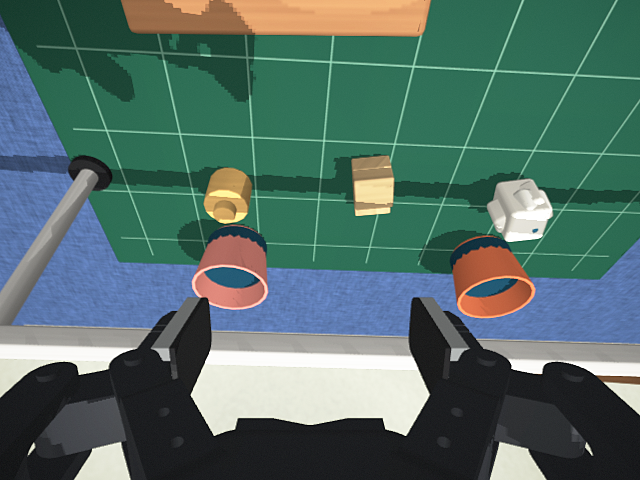

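The offcut's raised top spans about (354–393, 181–208) and the ball is centred at about (520,210). Both agree with my estimates to within 2 mm: offcut (602,82), ball (607,209). Lining up for the offcut next.

```bash
python3 - <<'E'
from w import *
r=tool(.2,60)*flip;d=r.apply([0,1,0]);t=np.array([602,82,39])+19*d
print(t.round(1)); plan((t-100*d,r),step=26)
E
```

```text
[611.3  83.9  22.5]
from [547.3  24.8 187.4] [-2.109  0.007  1.715] w 75.2 t 10.05 4
[[0.29,0.49,0.13,0.04,-0.13,-0.1],[0.29,0.49,0.13,0.04,-0.13,-0.1],[0.29,0.49,0.12,0.04,-0.13,-0.1],[0.29,0.5,0.12,0.04,-0.13,-0.1]]
```

apply_moves --commands '[[[0.29,0.49,0.13,0.04,-0.13,-0.1],[0.29,0.49,0.13,0.04,-0.13,-0.1],[0.29,0.49,0.12,0.04,-0.13,-0.1],[0.2,0.4,0.1,0.04,-0.13,-0.1],[0.1,0.2,0,0,0,0],[0,0,0,0,0,0]]]'

```text
clock: 10.55
eef_pos: [570.7, 66.7, 107.0]
tool_rot: [-2.104, 0.013, 1.758]
force: [0.3, -0.0, -0.3]
width: 75.1
```

```bash
python3 - <<'E'
from w import *
r=tool(.2,60)*flip;d=r.apply([0,1,0]);t=np.array([602,82,39])+19*d
print(st()['qpos'].round(2)); plan((t-60*d,r),(t,r),step=20)
E
```

```text
[ 0.2   0.69 -0.53  2.33  2.41  0.47 -0.75]
from [570.7  66.7 107. ] [-2.104  0.013  1.758] w 75.1 t 10.55 6
[[0.12,0.43,0.06,0.06,-0.02,-0.1],[0.11,0.43,0.06,0.06,-0.02,-0.1],[0.0,0.38,0.0,0.0,0.0,0.0],[0.0,0.37,0.0,0.0,0.0,0.0],[0.0,0.38,0.0,0.0,0.0,0.0],[0.0,0.38,0.0,0.0,0.0,0.0]]
```

apply_moves --commands '[[[0.12,0.43,0.06,0.06,0,-0.1],[0.11,0.43,0.06,0.06,0,-0.1],[0.03,0.38,0,0,0,0],[0.03,0.38,0,0,0,0],[0,0.2,0,0,0,0],[0,0.1,0,0,0,0],[0,0,0,0,0,0]]]'

```text
clock: 11.13
eef_pos: [607.1, 79.1, 41.6]
tool_rot: [-2.101, 0.01, 1.762]
force: [0.1, 0.2, -0.0]
width: 74.8
```

```bash
python3 - <<'E'
from w import *
r=tool(.2,60)*flip;d=r.apply([0,1,0]);t=np.array([602,82,39])+19*d
print(st()['force'].round(1)); plan((t,r),step=12)
E
```

```text
[ 0.1  0.2 -0. ]
from [607.1  79.1  41.6] [-2.101  0.01   1.762] w 74.8 t 11.1333 2
[[0.05,0.24,0.07,0.04,-0.01,-0.08],[0.05,0.24,0.07,0.04,-0.01,-0.08]]
```

apply_moves --commands '[[[0.05,0.24,0.07,0.04,0,-0.08],[0.05,0.18,0.07,0.04,0,-0.08],[0,0.05,0,0,0,0],[0,0,0,0,0,0]]]'

```text
clock: 11.47
eef_pos: [611.7, 83.0, 23.5]
tool_rot: [-2.096, -0.001, 1.769]
force: [0.1, -0.7, -0.2]
width: 74.6
```

```bash
python3 - <<'E'
from w import *
r=tool(.2,60)*flip;d=r.apply([0,1,0]);t=np.array([602,82,39])+19*d
plan((t,r),step=12); snap('wrist','pics/w5.png',(120,100,520,400),2)
E
```

```text
from [611.7  83.   23.5] [-2.096e+00 -1.000e-03  1.769e+00] w 74.6 t 11.4667 1
[[0.02,0.02,0.02,0.02,-0.02,0.0]]
```

View pics/w5.png

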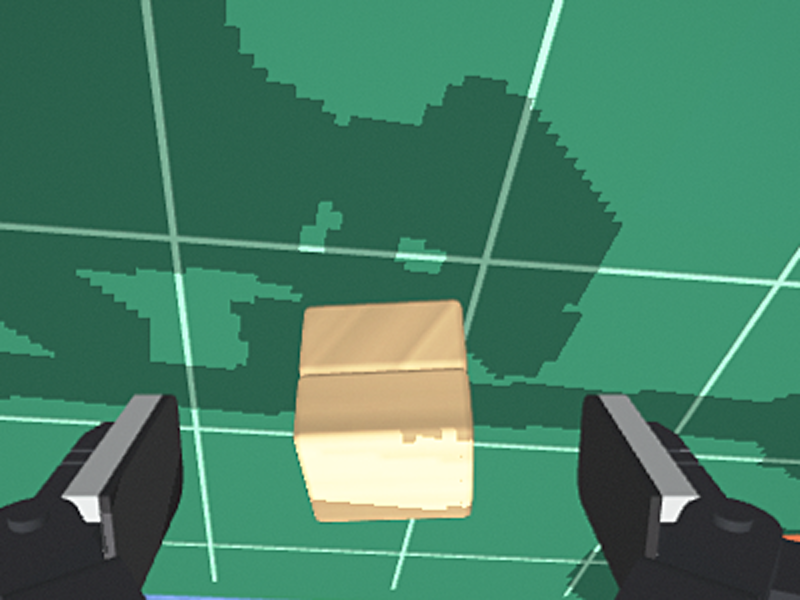

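The offcut lies centred between the pads (block u 300–470, pads at 178 and 582), with its raised part near the robot. I'll close on it.

apply_moves --commands '[[[0,0,0,0,0,0],[0,0,0,0,0,0],[0,0,0,0,0,0],[0,0,0,0,0,0],[0,0,0,0,0,0],[0,0,0,0,0,0]]]' --claw 15

```text
clock: 12.02
eef_pos: [611.2, 83.1, 24.8]
tool_rot: [-2.097, -0.0, 1.77]
force: [-0.7, 0.4, -0.8]
width: 28.9
```

apply_moves --commands '[[[0,-0.2,0,0,0,0],[0,-0.5,0,0,0,0],[0,-0.6,0,0,0,0],[0,-0.6,0,0,0,0],[0,-0.6,0,0,0,0],[0,-0.4,0,0,0,0]]]'

```text
clock: 12.52
eef_pos: [549.6, 71.1, 126.1]
tool_rot: [-2.091, -0.003, 1.768]
force: [-0.2, -0.2, 0.4]
width: 28.9
```

```bash
python3 - <<'E'
from w import *
q=st()['qpos'];print(q.round(2))
for al in(60,65):
  for x in(500,515): print(al,x,*[np.round(a,2) for a in ikg([x,-318,175],-.043-.2,al,0,q+[.75,0,0,0,0,0,0])])
plan(([540,60,230],tool(.1,60)*flip),([530,-150,260],tool(-.15,60)*flip))
E
```

```text
[ 0.21  0.62 -0.54  2.36  2.39  0.42 -0.75]
60 500 [ 1.18  0.65 -0.8   2.21  1.83  0.28  0.17] 0.0
60 515 [ 1.15  0.65 -0.79  2.18  1.78  0.28  0.2 ] 0.0
65 500 [ 1.25  0.7  -0.96  2.14  1.4   0.44  0.59] 0.0
65 515 [ 1.23  0.72 -0.99  2.11  1.38  0.48  0.6 ] 0.0
from [549.6  71.1 126.1] [-2.091 -0.003  1.768] w 28.9 t 12.5167 9
[[-0.07,-0.8,-0.35,-0.01,0.32,0.2],[-0.08,-0.8,-0.35,-0.01,0.32,0.2],[-0.08,-0.8,-0.35,-0.01,0.32,0.2],[-0.87,-0.17,0.05,0.0,0.41,0.24],[-0.87,-0.15,0.02,0.0,0.41,0.24],[-0.87,-0.14,-0.01,0.0,0.41,0.24],[-0.88,-0.12,-0.05,0.0,0.41,0.24],[-0.88,-0.1,-0.08,0.0,0.41,0.24]]
[[-0.87,-0.08,-0.11,0.0,0.41,0.24]]
```

apply_moves --commands '[[[-0.07,-0.8,-0.35,0,0.32,0.2],[-0.08,-0.8,-0.35,0,0.32,0.2],[-0.08,-0.8,-0.35,0,0.32,0.2],[-0.87,-0.17,0.05,0,0.41,0.24],[-0.87,-0.15,0.02,0,0.41,0.24],[-0.87,-0.14,0,0,0.41,0.24],[-0.88,-0.12,-0.05,0,0.41,0.24],[-0.88,-0.1,-0.08,0,0.41,0.24]]]'

```text
clock: 13.18
eef_pos: [536.8, -108.1, 233.7]
tool_rot: [-2.097, 0.011, 1.506]
force: [0.5, -0.6, -0.7]
width: 29.1
```

```bash
cat > drop.py <<'E'
from w import *
r=tool(-.45,60)*flip;d=r.apply([0,1,0]);t=np.array([505,-318,172])+19*d
q=st()['qpos'];print(q.round(2),t.round())
plan((t+[0,0,30],r),(t,r),step=30)
E
python3 drop.py
```

```text
[ 0.72  0.39 -0.71  2.27  1.48  0.24  0.21] [ 514. -322.  156.]
from [ 536.8 -108.1  233.7] [-2.097  0.011  1.506] w 29.1 t 13.1833 9
[[-0.67,0.12,0.1,0.01,0.49,0.26],[-0.67,0.14,0.08,0.01,0.49,0.26],[-0.67,0.15,0.05,0.01,0.49,0.26],[-0.67,0.17,0.02,0.01,0.49,0.26],[-0.66,0.18,-0.01,0.01,0.49,0.26],[-0.66,0.2,-0.04,0.01,0.49,0.26],[-0.65,0.21,-0.07,0.01,0.49,0.26],[-0.64,0.23,-0.09,0.01,0.49,0.26]]
[[0.0,0.65,0.38,0.0,0.0,0.0]]
```

apply_moves --commands '[[[-0.67,0.12,0.1,0,0.49,0.26],[-0.67,0.14,0.08,0,0.49,0.26],[-0.67,0.15,0.05,0,0.49,0.26],[-0.67,0.17,0.02,0,0.49,0.26],[-0.66,0.18,0,0,0.49,0.26],[-0.66,0.2,-0.04,0,0.49,0.26],[-0.5,0.21,-0.07,0,0.49,0.26],[-0.3,0.23,-0.09,0,0.4,0.2]]]'

```text
clock: 13.85
eef_pos: [510.7, -320.0, 189.3]
tool_rot: [-2.105, 0.001, 1.097]
force: [0.1, -0.4, -0.5]
width: 28.9
```

```bash
python3 drop.py
```

```text
[ 0.98  0.54 -0.63  2.2   1.78  0.3  -0.11] [ 514. -322.  156.]
from [ 510.7 -320.   189.3] [-2.105e+00  1.000e-03  1.097e+00] w 28.9 t 13.85 2
[[-0.01,0.12,-0.03,0.12,-0.23,-0.15],[0.0,0.65,0.38,0.0,0.0,0.0]]
```

apply_moves --commands '[[[0,0.35,0.2,0,0,0],[0,0.35,0.2,0,0,0],[0,0.1,0.05,0,0,0],[0,0,0,0,0,0],[0,0,0,0,0,0],[0,0,0,0,0,0]]]'

```text
clock: 14.35
eef_pos: [508.7, -324.2, 152.5]
tool_rot: [-2.105, 0.004, 1.089]
force: [0.7, 0.7, 0.8]
width: 28.6
```

```bash
python3 - <<'E'
from h import *
s=st();print(s['eef_pos'].round(1),s['width'],s['force'].round(1))
snap('top','pics/t6.png',(400,120,580,320),3)
E
```

```text
[ 508.7 -324.2  152.5] 28.619495617913998 [0.7 0.7 0.8]
```

View pics/t6.png

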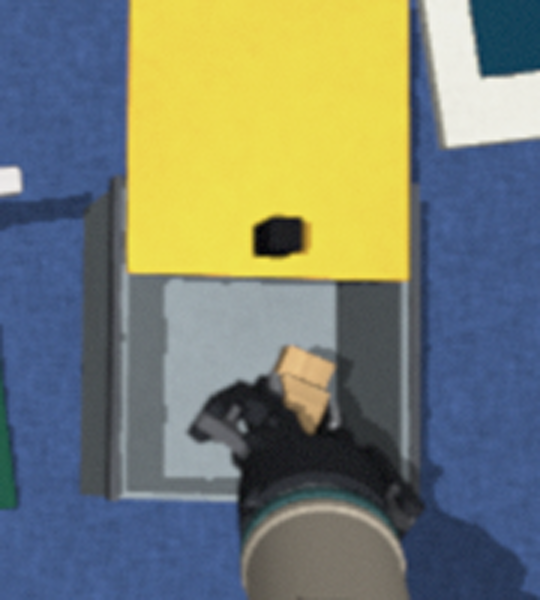

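The offcut hangs over the open mouth at about (305,390) in the crop, and the cover is fully back with its knob at (283,237). Releasing.

apply_moves --commands '[[[0,0,0,0,0,0],[0,0,0,0,0,0],[0,0,0,0,0,0],[0,0,0,0,0,0],[0,0,0,0,0,0],[0,0,0,0,0,0]]]' --claw 75

```text
clock: 14.9
eef_pos: [510.7, -324.1, 156.7]
tool_rot: [-2.112, 0.007, 1.091]
force: [0.0, 0.6, -0.0]
width: 75.3
```

apply_moves --commands '[[[0,-0.5,-0.29,0,0,0],[0,-0.7,-0.4,0,0,0],[0,-0.6,-0.35,0,0,0],[0,0,0,0,0,0]]]'

```text
clock: 15.23
eef_pos: [507.9, -323.9, 218.3]
tool_rot: [-2.103, 0.009, 1.089]
force: [-0.0, 0.9, -0.5]
width: 75.2
```

```bash
python3 - <<'E'
from w import *
print(st()['qpos'].round(2))
d=eyes.get_image('top');im=d['image'];h=cv2.cvtColor(im,cv2.COLOR_RGB2HSV)
m=cv2.inRange(h,(8,60,120),(24,190,255));n,l,s,c=cv2.connectedComponentsWithStats(m)
print([(s[i].tolist()) for i in range(1,n) if s[i][4]>20])
plan(([535,-130,250],tool(-.15,60)*flip))
E
```

```text
[ 0.97  0.47 -0.61  2.17  1.49  0.27  0.17]
[[442, 106, 15, 93, 125], [468, 107, 25, 2, 26], [499, 108, 26, 2, 27], [524, 109, 13, 105, 186], [190, 152, 35, 34, 264], [324, 192, 17, 13, 165], [498, 194, 6, 11, 34], [462, 211, 16, 2, 22], [493, 212, 19, 2, 25], [462, 234, 23, 24, 220], [278, 255, 88, 47, 2961]]
from [ 507.4 -323.8  217.1] [-2.102  0.009  1.089] w 75.2 t 15.2833 6
[[0.77,-0.26,0.16,0.01,-0.54,-0.33],[0.78,-0.24,0.13,0.01,-0.54,-0.33],[0.79,-0.22,0.09,0.01,-0.54,-0.33],[0.8,-0.19,0.05,0.01,-0.54,-0.33],[0.81,-0.17,0.01,0.01,-0.54,-0.33],[0.81,-0.15,-0.02,0.01,-0.54,-0.33]]
```

apply_moves --commands '[[[0.77,-0.26,0.16,0,-0.54,-0.33],[0.78,-0.24,0.13,0,-0.54,-0.33],[0.79,-0.22,0.09,0,-0.54,-0.33],[0.8,-0.19,0.05,0,-0.54,-0.33],[0.81,-0.17,0,0,-0.54,-0.33],[0.81,-0.15,0,0,-0.54,-0.33]]]'

```text
clock: 15.78
eef_pos: [530.2, -125.6, 244.3]
tool_rot: [-2.091, 0.005, 1.43]
force: [0.9, 0.6, 0.4]
width: 75.2
```

```bash
python3 - <<'E'
from w import *
print(st()['qpos'].round(2))
plan(([525,80,220],tool(.1,60)*flip),step=34)
E
```

```text
[ 0.8   0.38 -0.79  2.26  1.35  0.29  0.29]
from [ 530.2 -125.6  244.3] [-2.091  0.005  1.43 ] w 75.2 t 15.7833 7
[[0.72,0.01,0.15,-0.01,-0.34,-0.2],[0.73,0.02,0.13,-0.01,-0.34,-0.2],[0.73,0.04,0.1,-0.01,-0.34,-0.2],[0.73,0.05,0.08,-0.01,-0.34,-0.2],[0.73,0.06,0.06,-0.01,-0.34,-0.2],[0.73,0.08,0.04,-0.01,-0.34,-0.2],[0.73,0.09,0.02,-0.01,-0.34,-0.2]]
```

apply_moves --commands '[[[0.72,0,0.15,0,-0.34,-0.2],[0.73,0.02,0.13,0,-0.34,-0.2],[0.73,0.04,0.1,0,-0.34,-0.2],[0.73,0.05,0.08,0,-0.34,-0.2],[0.73,0.06,0.06,0,-0.34,-0.2],[0.73,0.08,0.04,0,-0.34,-0.2],[0.73,0.09,0.02,0,-0.34,-0.2]]]'

```text
clock: 16.37
eef_pos: [516.8, 97.9, 217.7]
tool_rot: [-2.09, -0.002, 1.704]
force: [0.7, 0.5, -0.7]
width: 74.9
```

```bash
cat > ball.py <<'E'
from w import *
r=tool(.25,55)*flip;d=r.apply([0,1,0]);t=np.array([607,209,38])+19*d
E
python3 - <<'E'
from ball import *
print(st()['qpos'].round(2),t.round(1))
plan((t-110*d,r),step=34)
E
```

```text
[ 0.38  0.45 -0.91  2.34  1.64  0.47 -0.2 ] [617.6 211.7  22.4]
from [516.8  97.9 217.7] [-2.090e+00 -2.000e-03  1.704e+00] w 74.9 t 16.3667 5
[[0.46,0.59,0.03,-0.21,-0.23,-0.14],[0.45,0.59,0.04,-0.21,-0.23,-0.14],[0.45,0.6,0.04,-0.21,-0.23,-0.14],[0.44,0.6,0.04,-0.21,-0.23,-0.14],[0.43,0.61,0.04,-0.21,-0.23,-0.14]]
```

apply_moves --commands '[[[0.46,0.59,0.03,-0.21,-0.23,-0.14],[0.45,0.59,0.04,-0.21,-0.23,-0.14],[0.45,0.6,0.04,-0.21,-0.23,-0.14],[0.44,0.5,0.04,-0.21,-0.23,-0.14],[0.2,0.2,0,-0.21,-0.23,-0.14],[0,0,0,0,0,0],[0,0,0,0,0,0]]]' --claw 80

```text
clock: 16.95
eef_pos: [542.5, 209.8, 125.8]
tool_rot: [-2.192, -0.021, 1.857]
force: [1.1, -0.3, -0.3]
width: 79.7
```

```bash
python3 - <<'E'
from ball import *
print(st()['qpos'].round(2))
d_=eyes.get_image('wrist');im=d_['image'];h=cv2.cvtColor(im,cv2.COLOR_RGB2HSV)
m=cv2.inRange(h,(0,0,140),(180,45,255));n,l,s,c=cv2.connectedComponentsWithStats(m)
print([(s[i].tolist(),c[i].round().tolist()) for i in range(1,n) if s[i][4]>300])
print(w2px(d_,[[607,209,33],[607,189,33],[607,229,33],[607,209,12],[607,209,54]]).round())
plan((t-60*d,r),(t-20*d,r),(t,r),step=20)
E
```

```text
[ 0.15  0.82 -0.96  2.37  2.16  0.85 -0.64]
[([244, 193, 68, 77, 4080], [278.0, 231.0]), ([452, 225, 64, 134, 2642], [482.0, 292.0]), ([0, 345, 115, 43, 2505], [47.0, 361.0]), ([595, 351, 45, 55, 1178], [625.0, 375.0]), ([182, 361, 256, 76, 12774], [303.0, 397.0]), ([65, 448, 53, 32, 1156], [93.0, 467.0]), ([502, 448, 53, 32, 1150], [526.0, 467.0])]
[[276. 229.]
 [246. 224.]
 [305. 234.]
 [277. 206.]
 [275. 255.]]
from [542.5 209.5 126.1] [-2.192 -0.021  1.856] w 79.8 t 17.0 7
[[-0.12,0.41,0.0,0.03,0.05,0.11],[-0.11,0.42,0.0,0.03,0.05,0.11],[-0.11,0.42,0.0,0.03,0.05,0.11],[-0.11,0.42,0.0,0.03,0.05,0.11],[0.0,0.5,0.0,0.0,0.0,0.0],[0.0,0.5,0.0,0.0,0.0,0.0],[0.0,0.5,0.0,0.0,0.0,0.0]]
```

apply_moves --commands '[[[-0.12,0.41,0,0.03,0.05,0.11],[-0.11,0.42,0,0.03,0.05,0.11],[-0.11,0.42,0,0.03,0.05,0.11],[-0.11,0.42,0,0.03,0.05,0.11],[0,0.2,0,0,0,0],[0,0,0,0,0,0]]]'

```text
clock: 17.5
eef_pos: [592.9, 200.6, 70.2]
tool_rot: [-2.19, 0.003, 1.814]
force: [-0.5, 1.1, 0.2]
width: 80.0
```

```bash
python3 - <<'E'
from ball import *
print(st()['qpos'].round(2)); plan((t,r),step=14)
E
```

```text
[ 0.14  0.96 -0.88  2.27  2.23  0.9  -0.61]
from [592.9 200.6  70.2] [-2.19   0.003  1.814] w 80.0 t 17.5 4
[[0.03,0.34,0.04,0.03,-0.01,-0.02],[0.03,0.34,0.04,0.03,-0.01,-0.02],[0.03,0.34,0.04,0.03,-0.01,-0.02],[0.03,0.34,0.04,0.03,-0.01,-0.02]]
```

apply_moves --commands '[[[0.05,0.34,0.04,0.03,0,0],[0.05,0.34,0.04,0.03,0,0],[0.04,0.3,0.04,0.03,0,0],[0.03,0.18,0.03,0.03,0,0],[0,0.04,0,0,0,0],[0,0,0,0,0,0]]]'

```text
clock: 18.0
eef_pos: [615.1, 212.5, 29.7]
tool_rot: [-2.184, 0.003, 1.814]
force: [0.3, -0.6, -0.6]
width: 80.2
```

```bash
python3 - <<'E'
from ball import *
print(st()['force'].round(1)); plan((t,r),step=14)
E
```

```text
[ 0.3 -0.6 -0.6]
from [615.1 212.5  29.7] [-2.184  0.003  1.814] w 80.2 t 18.0 1
[[-0.03,0.18,0.06,0.03,-0.05,-0.07]]
```

apply_moves --commands '[[[-0.03,0.13,0.06,0,0,0],[0,0,0,0,0,0],[0,0,0,0,0,0]]]'

```text
clock: 18.25
eef_pos: [616.0, 211.8, 24.2]
tool_rot: [-2.184, 0.002, 1.815]
force: [-0.1, 0.0, -0.2]
width: 80.0
```

apply_moves --commands '[[[0,0,0,0,0,0],[0,0,0,0,0,0],[0,0,0,0,0,0],[0,0,0,0,0,0],[0,0,0,0,0,0],[0,0,0,0,0,0]]]' --claw 20

```text
clock: 18.75
eef_pos: [615.6, 212.0, 25.7]
tool_rot: [-2.185, 0.002, 1.816]
force: [-0.3, 0.3, -0.4]
width: 45.2
```

apply_moves --commands '[[[0,-0.2,0,0,0,0],[0,-0.4,0,0,0,0],[0,-0.5,0,0,0,0],[0,-0.5,0,0,0,0],[0,-0.5,0,0,0,0],[0,-0.4,0,0,0,0]]]'

```text
clock: 19.25
eef_pos: [556.0, 196.6, 108.2]
tool_rot: [-2.18, 0.002, 1.813]
force: [0.2, 0.6, -0.6]
width: 45.2
```

```bash
python3 - <<'E'
from w import *
print(st()['qpos'].round(2))
plan(([535,110,225],tool(.12,60)*flip),([525,-130,250],tool(-.15,60)*flip),step=34)
E
```

```text
[ 0.14  0.85 -0.93  2.34  2.15  0.88 -0.63]
from [556.  196.6 108.2] [-2.180e+00  2.000e-03  1.813e+00] w 45.2 t 19.25 13
[[-0.4,-0.6,-0.17,0.2,0.24,0.15],[-0.4,-0.59,-0.16,0.2,0.24,0.15],[-0.4,-0.59,-0.16,0.2,0.24,0.15],[-0.41,-0.59,-0.16,0.2,0.24,0.15],[-0.41,-0.59,-0.16,0.2,0.24,0.15],[-0.74,-0.13,0.07,0.0,0.33,0.19],[-0.74,-0.12,0.04,0.0,0.33,0.19],[-0.75,-0.1,0.02,0.0,0.33,0.19]]
[[-0.75,-0.09,0.0,0.0,0.33,0.19],[-0.75,-0.08,-0.02,0.0,0.33,0.19],[-0.75,-0.06,-0.04,0.0,0.33,0.19],[-0.75,-0.05,-0.07,0.0,0.33,0.19],[-0.75,-0.04,-0.09,0.0,0.33,0.19]]
```

apply_moves --commands '[[[-0.4,-0.6,-0.17,0.2,0.24,0.15],[-0.4,-0.59,-0.16,0.2,0.24,0.15],[-0.4,-0.59,-0.16,0.2,0.24,0.15],[-0.41,-0.59,-0.16,0.2,0.24,0.15],[-0.41,-0.59,-0.16,0.2,0.24,0.15],[-0.74,-0.13,0.07,0,0.33,0.19],[-0.74,-0.12,0.04,0,0.33,0.19],[-0.75,-0.1,0.02,0,0.33,0.19]]]'

```text
clock: 19.92
eef_pos: [525.2, 24.5, 243.5]
tool_rot: [-2.096, -0.002, 1.601]
force: [-0.0, -0.6, -1.1]
width: 45.3
```

apply_moves --commands '[[[-0.75,-0.09,0,0,0.33,0.19],[-0.75,-0.08,-0.02,0,0.33,0.19],[-0.75,-0.06,-0.04,0,0.33,0.19],[-0.75,-0.05,-0.07,0,0.33,0.19],[-0.75,-0.04,-0.09,0,0.33,0.19]]]'

```text
clock: 20.33
eef_pos: [516.0, -131.2, 262.4]
tool_rot: [-2.099, 0.004, 1.431]
force: [0.6, 1.2, 0.3]
width: 45.1
```

```bash
python3 drop.py
```

```text
[ 0.89  0.34 -0.86  2.27  1.21  0.28  0.44] [ 514. -322.  156.]
from [ 516.  -131.2  262.4] [-2.099  0.004  1.431] w 45.1 t 20.3333 8
[[-0.68,0.28,0.07,0.01,0.44,0.25],[-0.67,0.3,0.04,0.01,0.44,0.25],[-0.67,0.31,0.01,0.01,0.44,0.25],[-0.66,0.33,-0.01,0.01,0.44,0.25],[-0.65,0.34,-0.04,0.01,0.44,0.25],[-0.64,0.35,-0.06,0.01,0.44,0.25],[-0.63,0.37,-0.09,0.01,0.44,0.25],[0.0,0.65,0.38,0.0,0.0,0.0]]
```

apply_moves --commands '[[[-0.68,0.28,0.07,0,0.44,0.25],[-0.67,0.3,0.04,0,0.44,0.25],[-0.67,0.31,0,0,0.44,0.25],[-0.66,0.33,0,0,0.44,0.25],[-0.65,0.34,-0.04,0,0.44,0.25],[-0.64,0.35,-0.06,0,0.44,0.25],[-0.3,0.2,-0.04,0,0.3,0.2],[0,0,0,0,0,0]]]'

```text
clock: 21.0
eef_pos: [505.6, -323.2, 191.3]
tool_rot: [-2.104, 0.01, 1.107]
force: [-0.3, 0.5, 0.5]
width: 45.2
```

```bash
python3 drop.py
```

```text
[ 1.02  0.54 -0.68  2.2   1.75  0.32 -0.06] [ 514. -322.  156.]
from [ 505.6 -323.2  191.3] [-2.104  0.01   1.107] w 45.2 t 21.0 2
[[0.12,0.21,-0.07,0.11,-0.08,-0.18],[0.0,0.65,0.38,0.0,0.0,0.0]]
```

apply_moves --commands '[[[0.08,0.4,0.15,0.1,0,-0.1],[0.04,0.4,0.15,0,0,0],[0,0.1,0,0,0,0],[0,0,0,0,0,0],[0,0,0,0,0,0]]]'

```text
clock: 21.42
eef_pos: [514.4, -318.4, 155.6]
tool_rot: [-2.095, 0.001, 1.118]
force: [0.6, -0.6, -0.1]
width: 44.8
```

apply_moves --commands '[[[0,0,0,0,0,0],[0,0,0,0,0,0],[0,0,0,0,0,0],[0,0,0,0,0,0],[0,0,0,0,0,0],[0,0,0,0,0,0]]]' --claw 80

```text
clock: 21.92
eef_pos: [515.6, -317.4, 160.4]
tool_rot: [-2.101, 0.004, 1.122]
force: [-0.3, -0.4, 0.7]
width: 80.0
```

apply_moves --commands '[[[0,-0.5,-0.29,0,0,0],[0,-0.7,-0.4,0,0,0],[0,-0.6,-0.35,0,0,0],[0,0,0,0,0,0]]]'

```text
clock: 22.25
eef_pos: [513.8, -318.0, 220.8]
tool_rot: [-2.094, 0.007, 1.12]
force: [0.5, -0.0, -0.7]
width: 80.2
```

```bash
python3 - <<'E'
from w import *
s=st();q=s['qpos'];print(q.round(2),s['eef_pos'])
d=eyes.get_image('top');cv2.imwrite('pics/t7.png',d['image'][:,:,::-1])
h=cv2.cvtColor(d['image'],cv2.COLOR_RGB2HSV)
w=cv2.inRange(h,(0,0,215),(180,40,255));n,l,c,ce=cv2.connectedComponentsWithStats(w);print('white',[c[i].tolist() for i in range(1,n) if c[i][4]>15])
m=cv2.inRange(h,(8,60,120),(24,190,255));n,l,c,ce=cv2.connectedComponentsWithStats(m);print('wood',[c[i].tolist() for i in range(1,n) if c[i][4]>60])
for x in(605,465):
  for al in(60,66,72):
    for az in(-.043,-.3): print(x,al,az,*[np.round(a,2) for a in ikg([x,-320,155],az,al,0,q)])
E
```

```text
[ 1.    0.48 -0.66  2.15  1.39  0.28  0.29] [ 513.75127409 -317.97717232  220.78919352]
white [[535, 65, 84, 103, 4290], [117, 176, 290, 39, 2204], [450, 261, 11, 20, 176], [0, 262, 79, 189, 13359], [0, 448, 80, 23, 1196], [272, 462, 31, 9, 120], [304, 462, 33, 8, 90], [272, 469, 9, 10, 26], [278, 469, 10, 5, 19]]
wood [[442, 106, 6, 92, 118], [522, 109, 15, 105, 193], [190, 152, 35, 34, 271], [324, 192, 17, 13, 164], [462, 234, 18, 22, 96], [278, 255, 88, 47, 2960]]
605 60 -0.043 [ 1.1   0.8  -0.83  1.95  1.32  0.31  0.88] 0.0
605 60 -0.3 [ 0.92  0.73 -0.65  2.    1.64  0.31  0.23] 0.0
605 66 -0.043 [ 1.12  0.85 -0.96  1.87  1.13  0.53  1.06] 0.0
605 66 -0.3 [ 0.97  0.76 -0.77  1.91  1.22  0.46  0.66] 0.0
605 72 -0.043 [ 1.1   0.88 -1.    1.79  1.02  0.7   1.17] 0.0
605 72 -0.3 [ 1.    0.81 -0.87  1.81  1.05  0.65  0.84] 0.0
465 60 -0.043 [ 1.39  0.75 -0.96  2.23  1.72  0.28  0.58] 0.0
465 60 -0.3 [ 1.3   0.73 -0.96  2.29  1.98  0.44  0.01] 0.0
465 66 -0.043 [ 1.31  0.71 -0.91  2.16  1.25  0.33  1.  ] 0.0
465 66 -0.3 [ 1.13  0.63 -0.72  2.21  1.55  0.28  0.38] 0.0
465 72 -0.043 [ 1.31  0.75 -1.01  2.09  1.08  0.53  1.13] 0.0
465 72 -0.3 [ 1.17  0.67 -0.84  2.12  1.15  0.45  0.77] 0.0
```

```bash
cat > knob.py <<'E'
from w import *
r=tool(-.043,70)*flip;d=r.apply([0,1,0]);t=np.array([606,-320.5,155])+19*d
E
python3 - <<'E'
from knob import *
print(t.round(1)); plan((t-75*d,r),step=30)
E
```

```text
[ 612.5 -320.8  137.1]
from [ 513.1 -318.   219.4] [-2.093  0.007  1.12 ] w 80.0 t 22.3 6
[[0.13,0.18,-0.22,0.32,-0.7,-0.34],[0.11,0.18,-0.23,0.32,-0.7,-0.34],[0.09,0.17,-0.24,0.32,-0.7,-0.34],[0.07,0.17,-0.25,0.32,-0.7,-0.34],[0.05,0.16,-0.26,0.32,-0.7,-0.34],[0.03,0.16,-0.27,0.32,-0.7,-0.34]]
```

apply_moves --commands '[[[0.13,0.18,-0.22,0.32,-0.7,-0.34],[0.11,0.18,-0.23,0.32,-0.7,-0.34],[0.09,0.17,-0.24,0.32,-0.7,-0.34],[0.07,0.17,-0.25,0.32,-0.7,-0.34],[0.05,0.16,-0.26,0.32,-0.7,-0.34],[0.03,0.1,-0.15,0.2,-0.4,-0.2],[0,0,0,0,0,0],[0,0,0,0,0,0]]]' --claw 65

```text
clock: 22.97
eef_pos: [571.6, -322.8, 200.5]
tool_rot: [-1.928, 0.007, 1.474]
force: [0.2, -0.2, 0.1]
width: 64.9
```

```bash
python3 - <<'E'
from knob import *
print(st()['qpos'].round(2)); plan((t-25*d,r),step=24)
d_=eyes.get_image('wrist');h=cv2.cvtColor(d_['image'],cv2.COLOR_RGB2HSV)
y=cv2.inRange(h,(20,100,80),(35,255,255));cn,hi_=cv2.findContours(y,cv2.RETR_CCOMP,cv2.CHAIN_APPROX_SIMPLE)
print([cv2.boundingRect(c) for c,hh in zip(cn,hi_[0]) if hh[3]>=0 and cv2.contourArea(c)>150])
f=lambda z:w2px(d_,[[606+a,-320.5+b,z] for a in(-11,11) for b in(-11,11)]).round().tolist()
print(f(163),f(127)); cv2.imwrite('pics/w8.png',d_['image'][:,:,::-1])
E
```

```text
[ 1.16  0.75 -1.01  1.85  0.93  0.66  1.18]
from [ 571.6 -322.8  200.5] [-1.928  0.007  1.474] w 64.9 t 22.9667 3
[[0.05,0.4,-0.13,0.03,-0.18,-0.1],[0.04,0.4,-0.14,0.03,-0.18,-0.1],[0.04,0.4,-0.14,0.03,-0.18,-0.1]]
[(298, 245, 43, 70)]
[[295.0, 289.0], [338.0, 286.0], [300.0, 318.0], [340.0, 315.0]] [[297.0, 246.0], [335.0, 243.0], [302.0, 274.0], [337.0, 271.0]]
```

apply_moves --commands '[[[0.05,0.4,-0.13,0.03,-0.18,-0.1],[0.04,0.4,-0.14,0.03,-0.18,-0.1],[0.04,0.35,-0.14,0.03,-0.18,-0.1],[0,0.1,-0.05,0,0,0],[0,0,0,0,0,0]]]'

```text
clock: 23.43
eef_pos: [601.9, -320.4, 156.8]
tool_rot: [-1.914, 0.007, 1.526]
force: [-0.6, 1.1, 0.0]
width: 64.9
```

```bash
python3 - <<'E'
from knob import *
plan((t,r),step=10)
E
```

```text
from [ 601.9 -320.4  156.8] [-1.914  0.007  1.526] w 64.9 t 23.4333 3
[[0.0,0.18,-0.03,-0.02,0.0,-0.03],[0.0,0.18,-0.03,-0.02,0.0,-0.03],[0.0,0.18,-0.03,-0.02,0.0,-0.03]]
```

apply_moves --commands '[[[0,0.18,-0.04,0,0,0],[0,0.16,-0.04,0,0,0],[0,0.1,-0.03,0,0,0],[0,0,0,0,0,0]]]'

```text
clock: 23.77
eef_pos: [610.9, -320.9, 141.9]
tool_rot: [-1.914, 0.011, 1.525]
force: [0.2, 0.4, -0.2]
width: 65.3
```

apply_moves --commands '[[[0,0,0,0,0,0],[0,0,0,0,0,0],[0,0,0,0,0,0],[0,0,0,0,0,0],[0,0,0,0,0,0],[0,0,0,0,0,0]]]' --claw 10

```text
clock: 24.27
eef_pos: [610.6, -321.5, 142.8]
tool_rot: [-1.915, 0.012, 1.524]
force: [1.0, -1.3, -0.7]
width: 20.7
```

```bash
python3 - <<'E'
from knob import *
s=st();p=s['eef_pos'];print(s['force'].round(1),s['width'])
plan((p+125*np.array([-.999,.043,0]),None),step=15)
E
```

```text
[ 1.  -1.3 -0.7] 20.687007824024207
from [ 610.6 -321.5  142.8] [-1.915  0.012  1.524] w 20.7 t 24.2667 9
[[0.0,-0.12,0.33,0.0,0.0,0.0],[0.0,-0.12,0.33,0.0,0.0,0.0],[0.0,-0.12,0.33,0.0,0.0,0.0],[0.0,-0.12,0.33,0.0,0.0,0.0],[0.0,-0.12,0.33,0.0,0.0,0.0],[0.0,-0.12,0.33,0.0,0.0,0.0],[0.0,-0.12,0.33,0.0,0.0,0.0],[0.0,-0.12,0.33,0.0,0.0,0.0]]
[[0.0,-0.12,0.33,0.0,0.0,0.0]]
```

apply_moves --commands '[[[0,-0.12,0.33,0,0,0],[0,-0.13,0.35,0,0,0],[0,-0.13,0.35,0,0,0],[0,-0.13,0.35,0,0,0],[0,-0.13,0.35,0,0,0],[0,-0.12,0.33,0,0,0],[0,-0.1,0.25,0,0,0],[0,-0.05,0.15,0,0,0]]]'

```text
clock: 24.93
eef_pos: [504.5, -316.7, 142.8]
tool_rot: [-1.919, 0.01, 1.524]
force: [2.4, 0.8, -1.1]
width: 20.7
```

```bash
python3 - <<'E'
from knob import *
s=st();p=s['eef_pos'];print(s['force'].round(1),s['qpos'].round(2))
tgt=np.array([610.6,-321.5,142.8])+140*np.array([-.999,.043,0]);print(tgt)
plan((tgt,tool(-.043,70)*flip),step=8)
E
```

```text
[ 2.4  0.8 -1.1] [ 1.21  0.75 -0.92  2.04  1.08  0.48  1.11]
[ 470.74 -315.48  142.8 ]
from [ 504.5 -316.7  142.8] [-1.919  0.01   1.524] w 20.7 t 24.9333 5
[[0.0,-0.06,0.16,0.0,0.0,-0.02],[0.0,-0.06,0.16,0.0,0.0,-0.02],[0.0,-0.06,0.16,0.0,0.0,-0.02],[0.0,-0.06,0.16,0.0,0.0,-0.02],[0.0,-0.06,0.16,0.0,0.0,-0.02]]
```

apply_moves --commands '[[[0,-0.07,0.2,0,0,0],[0,-0.07,0.2,0,0,0],[0,-0.06,0.16,0,0,0],[0,-0.06,0.14,0,0,0],[0,-0.05,0.12,0,0,0]]]'

```text
clock: 25.35
eef_pos: [470.7, -315.1, 143.4]
tool_rot: [-1.927, 0.008, 1.526]
force: [46.6, -7.2, -57.2]
width: 20.4
```

apply_moves --commands '[[[0,-0.05,0.12,0,0,0],[0,-0.05,0.12,0,0,0],[0,-0.05,0.12,0,0,0]]]'

```text
clock: 25.6
eef_pos: [470.4, -314.9, 144.1]
tool_rot: [-1.956, -0.004, 1.531]
force: [23.4, -5.1, -28.4]
width: 20.7
```

apply_moves --commands '[[[0,0,0,0,0,0],[0,0,0,0,0,0],[0,0,0,0,0,0],[0,0,0,0,0,0],[0,0,0,0,0,0]]]' --claw 70

```text
clock: 26.02
eef_pos: [471.6, -315.0, 144.2]
tool_rot: [-1.959, -0.006, 1.531]
force: [-0.4, 0.3, -0.2]
width: 69.9
```

apply_moves --commands '[[[0,-0.3,0,0,0,0],[0,-0.6,0,0,0,0],[0,-0.7,0,0,0,0],[0,-0.7,0,0,0,0],[0,-0.5,0,0,0,0],[0,0,0,0,0,0],[0,0,0,0,0,0]]]'

```text
clock: 26.6
eef_pos: [425.3, -311.7, 252.3]
tool_rot: [-1.953, -0.003, 1.535]
force: [-0.1, -0.7, -0.9]
width: 70.1
```

```bash
python3 - <<'E'
from h import *
s=st();print(s['eef_pos'],s['force'].round(1),s['qd'].round(3))
a=eyes.get_image('top')['image'][:,:,::-1];b=eyes.get_image('scene')['image'][:,:,::-1]
A=cv2.resize(a[120:325,120:560],(800,373));B=cv2.resize(b[160:400,60:540],(454,227))
v=np.zeros((600,800,3),np.uint8);v[:373]=A;v[373:,:454]=B
cv2.imwrite('pics/end.png',v)
E
```

```text
[ 425.31864141 -311.69109921  252.25840239] [-0.1 -0.7 -0.9] [ 0.01  -0.066  0.02  -0.006 -0.079 -0.021  0.079]
```

View pics/end.png

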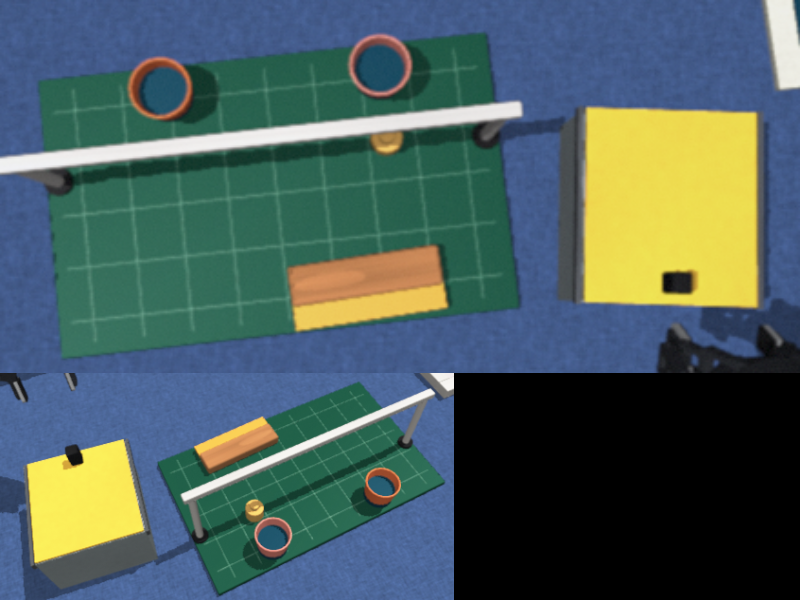

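The picture shows the cover fully shut with no gap at the front. Both scraps are off the board, and the tubs, squeegee and weight look unmoved. The gripper is clear, so I'm handing in.

```bash
python3 -c "
from h import *
print(finish_job())"
```

```text
the job is handed in; nothing more can be done
None
```

The job is done and handed in, after about 27 s on the robot's clock. I slid the cover open to its stop, put in the offcut and then the paper ball by reaching under the light bar at a slant, and slid the cover shut again.

**Last checks:**
- **Cover:** it moved 140 mm back to its stop, and the last picture shows no gap at the front.
- **Scraps:** both are off the board. After each drop, a colour check of the top camera picture found the scrap inside the bin. I did not look into the bin again after shutting the cover.
- **Other items:** the tubs, squeegee and weight look unmoved. I compared these by eye and did not measure them.
- **Robot:** the gripper was clear and touching nothing.

**Force:** the highest wrist reading was about 74 N, when the cover met its closed stop. That is under the 120 N limit, but higher than I wanted. I read forces only at the end of each move, so a short peak in between could have been higher.

**Disagreements along the way:**
- The cover was already about 34 mm open at the start.
- The first wrist picture was blurred because the arm was still moving.
- My first slanted approach ran two wrist joints to their range limits, so I turned the wrist over before reaching in.

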